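# Pack the cash box at closing time

### The job

Pack the open cash box for the night: lift out its tray and set it aside, lay every coin roll flat on the bottom of the box, and put the tray back over them so that it sits level on its brackets. Then stack all the gift card packs in one square, flush pile in the plain half of the tray (not the half with the coin cups), shut the lid fully, and leave the other things on the counter where they are.

Things in the scene. Friction and masses are not known exactly. Their poses are not given: they have to be found in the camera images.
- cashbox: dark blue steel cash box, fixed: outside 130 (its x) by 236 mm (its y), walls 3 mm, rim 58 mm above the counter. Origin: centre of its underside; +x points to the hinged far side, z up. The till, 106 mm high, is to its right (world y below -0.134 where x is above 0.48); a wall to its left (y above 0.42); between wall and box the counter is free; the counter's front edge is at x = 0.36
- well (a point): middle of the box's inner floor, 3 mm above the counter, axes as the box; inside, the box measures 124 (x) by 230 mm (y). At each end (+y and -y) a bracket 12 mm wide, 90 mm long carries the tray, its top 27 mm above the counter; between the brackets the floor is 206 mm long
- lid (a joint): lid of the cash box, hinged on the far rim: 0 = shut, about 1.7 = standing open, stop at 1.82 (rad). A steel pan 28 mm deep, 130 mm from hinge to free edge, 236 mm wide. Its friction hinge (0.3 N m, heavier than the lid) holds it wherever it is left, so it must be pushed all the way down
- lid_hinge (a point): middle of the lid's hinge line, on the far rim, 58 mm above the counter; axes as the box, the hinge runs along y
- lid_edge (a point): middle of the lid's free edge, on its outer (top) face: with the lid shut this is the front upper edge of the box, 86 mm above the counter; with the lid open, the topmost edge at the back of the lid
- tray_bar (a point): light grey loose lift-out tray, in the box at first, 116 (x) by 222 mm (y), 160 g. This point: centre of its carrying bar, 42 mm above the tray's underside (69 mm above the counter when seated); the bar runs along x over the middle, 64 mm long, 10 mm thick (pinch it along y), its top 6 mm above this point. A low wall under it parts the tray in two. It fits the box with 4 mm to spare, either way round
- tray_bay (a point): middle of the floor of the tray's plain bay, the half for the card packs, 56 mm to the +y side of the bar; floor 2.5 mm thick, bay 111 (x) by 105 mm (y) inside, walls 18 mm high. Axes as the tray. The -y half holds four coin cups instead
- roll_a_mid (a point): paper roll of coins, orange-brown, a cylinder 21 mm in diameter and 74 mm long, lying flat, 120 g; it does not roll away. This point is its centre (10.5 mm above what it lies on); its y axis runs along its length; pinch it along its x. May be absent
- roll_b_mid (a point): paper roll of coins, green, a cylinder 21 mm in diameter and 74 mm long, lying flat, 120 g; it does not roll away. This point is its centre (10.5 mm above what it lies on); its y axis runs along its length; pinch it along its x. May be absent
- roll_c_mid (a point): paper roll of coins, orange-brown, a cylinder 21 mm in diameter and 74 mm long, lying flat, 120 g; it does not roll away. This point is its centre (10.5 mm above what it lies on); its y axis runs along its length; pinch it along its x. May be absent
- pack_a_mid (a point): banded pack of plastic gift cards, a rigid block 86 x 54 x 12 mm, teal top with a white paper band round it, 80 g. This point is its centre (6 mm above what it lies on); x runs along the 86 mm, y along the 54 mm (grip across these), z up. May be absent
- pack_b_mid (a point): banded pack of plastic gift cards, a rigid block 86 x 54 x 12 mm, red top with a white paper band round it, 80 g. This point is its centre (6 mm above what it lies on); x runs along the 86 mm, y along the 54 mm (grip across these), z up. May be absent
- pack_c_mid (a point): banded pack of plastic gift cards, a rigid block 86 x 54 x 12 mm, amber top with a white paper band round it, 80 g. This point is its centre (6 mm above what it lies on); x runs along the 86 mm, y along the 54 mm (grip across these), z up. May be absent
- order_pen: blue pen, 142 mm long, lying on the counter to the left behind the box; a bystander, leave it. Origin at its middle
- card_reader: hand-held card reader, 100 x 66 x 19 mm, lying flat; a bystander, leave it. Origin at its middle
- desk_bell: service bell, 83 mm wide, 60 mm high, behind the box; a bystander, leave it. Origin at the centre of its underside

How it is judged:
By the outcome, as a careful person would: the job done as asked, in the order asked, and still so for the second after the job is handed in, with the robot touching nothing.
Of roll_a, roll_b, roll_c only 2 to 3 are there at a start; the rules pass over those that are not, and their reading is None.
Of pack_a, pack_b, pack_c only 2 to 3 are there at a start; the rules pass over those that are not, and their reading is None.
At some moment in a run one of roll_a, roll_b, roll_c may be knocked a few centimetres aside while the robot is not near it.
Once in a run the grip may slacken for a moment while it holds something.
It also fails if it takes over 210 s, if anything falls off the work surface, if the arm or the gripper's body presses on something with over 40 N, if the wrist force passes 120 N, or if a joint passes its speed limit or range.

### The arm

A 6-joint arm with a two-finger parallel gripper is mounted at the origin on a cart in front of the work surface, level with it; the furniture and walls round the work are solid. World frame = base frame: x ahead of the robot, y to its left, z up, the work surface at z = 0. Lengths are in mm, angles in rad, forces in N, time in s.
With the tool pointing down it reaches from about 350 to 975 mm from the base axis. Payload 7.1 kg.
Tool frame: the origin (TCP) lies at the centre of the arm's flange, where the gripper is bolted on; the fingertips stand 182 mm ahead of it and the grasp point (between the pads) lies 163 mm ahead of it; z points along the fingers, y is the line along which they close (so a half turn about z gives the same grasp; the last joint's range is limited). The gripper opens to 88 mm and grips with 3 to 60 N. Pads are 20 mm wide; open, the fingers measure 115 mm over their backs; the gripper's body (75 mm by 178 mm) begins 61 mm behind the grasp point.
Start: joints at [-1.298, 0.423, 1.63, -0, 1.089, -0.019], TCP at [179.816, -598.559, 404.675] pointing down, gripper open.
Joint ranges: [-3, 3], [-0.9, 2.11], [0.09, 2.58], [-1.31, 4.45], [0.11, 2.69], [-2.54, 2.54]. Speed limits (rad/s): [2.39, 2.39, 3.01, 3.14, 3.14, 3.14].

### API

Orientations are given as a rotation vector (axis times angle).
In Python, from workcell import readout, get_image, ctrl gives the robot as it stands.
- The arm moves only by the tool step_arm, never from a script. Its argument "targets" is a list that holds one entry, the list of rows, each a list of 7 numbers: the shift along the world's x, y, z as a fraction of full scale, then the turn, a rotation vector about the world's x, y, z as a fraction of full scale, then the opening, from 0 (shut) to 1 (fully open). In form: [[[dx, dy, dz, wx, wy, wz, claw], ...]]. A call has exactly 5 rows; each row shifts and turns the commanded pose from where the row before left it; what a row does not reach is not made up. Full scale, the value 1, is 0.05 m for a shift and 4 degrees for a turn. A row lasts 1/8 s, in which the tool goes at most 62.5 mm and 10.7 degrees, less where a joint would pass 70% of its speed; a pose out of reach is approached as far as the arm can. A call with a number of a shift or a turn outside -1 to 1 is refused whole. A call with a gripper value outside its range is refused whole. The fingers move at their own pace and stop on an object; the grip force is fixed at half the most. Time passes only in rows, so rows that do not move let the fingers close, or fill a call up. It gives the time, the measured TCP pose, the force, the opening and the grip force at its end, in the units of the state.
- readout.get_obs(): the state, without advancing time (a new reading comes with each control period).
- get_image(name): name is "scene" or "top" or "wrist"; returns a dict with "pixels" (420x560x3 uint8, red, green, blue), "intrinsics" (3x3 intrinsics, pixels), "extrinsics" (4x4, takes a point from world to camera coordinates). Camera axes: x right, y down, z forward; pixel columns grow to the right and rows downward; lengths in mm; the calibration is good to about 2 mm. A picture is of the moment at which its call begins. There is no depth.
- ctrl.close_job(): hands the job in; it is judged then, once.
The state is a dict: "t": time; "qpos": joint angles; "qvel": joint speeds; "joint_torque": joint torques, N m; "ee_pos": TCP position; "orientation": TCP orientation; "ft_force": force on the tool from outside, world axes, zero at the start; "moment": the same for the moment, N m; "width": finger opening in mm; "grasp_force": force on a finger pad.
Only numpy, scipy, OpenCV 4.12 (cv2) and the standard library are available. Lean on these libraries where they do the work, as an engineer would, in place of code of your own. Each camera call takes 0.05 s, during which the arm holds its last target. There are 200 camera calls.

## Working session

There is one attempt and no reset: what is moved stays moved. The work goes in short steps, Python scripts to look and compute and a tool call to move; the robot and the scene stay as the last step left them, time stands still between calls to the robot, and variables do not carry over. Pictures are saved under pics/ and viewed, at most 14 in all, crops included, and the job is handed in when it is done.

Besides the shell and the picture viewer there is one more tool, called after "Request:" as name(argument=value, ...) on one line, values as JSON. step_arm: Moves the arm, as the interface text tells. Shift numbers are shares of 0.05 m and turn numbers shares of 4 degrees, none past 1 either way. Its arguments: {"type":"object","properties":{"targets":{"type":"array"}},"required":["targets"]}

```bash
mkdir -p pics; ls; cat > h.py <<'E'
import numpy as np, cv2
from workcell import readout, get_image, ctrl
def snap(name, fn=None):
    d=get_image(name); p=np.asarray(d["pixels"]); K=np.array(d["intrinsics"]); T=np.array(d["extrinsics"])
    if fn: cv2.imwrite("pics/"+fn+".png", p[:,:,::-1]); np.savez("pics/"+fn+".npz",p=p,K=K,T=T)
    return p,K,T
def load(fn):
    d=np.load("pics/"+fn+".npz"); return d["p"],d["K"],d["T"]
def ray(uv,K,T,z):
    uv=np.atleast_2d(np.asarray(uv,float)); R=T[:3,:3]; t=T[:3,3]; c=-R.T@t
    d=(R.T@np.linalg.inv(K)@np.c_[uv,np.ones(len(uv))].T).T
    return c+d*((z-c[2])/d[:,2])[:,None]
def proj(P,K,T):
    P=np.atleast_2d(np.asarray(P,float)); q=(T[:3,:3]@P.T).T+T[:3,3]; q=(K@q.T).T; return q[:,:2]/q[:,2:]
E
python3 - <<'E'
from h import *
o=readout.get_obs(); print({k:np.round(v,3) for k,v in o.items()})
ims=[]
for n in ["scene","top","wrist"]:
    p,K,T=snap(n,n+"0"); print(n,K[0,0],np.round(-T[:3,:3].T@T[:3,3]),np.round(T[2,:3],2))
E
```

```text
pics
{'t': np.float64(0.0), 'qpos': array([-1.298,  0.424,  1.631, -0.   ,  1.089, -0.019]), 'qvel': array([-0.   , -0.001, -0.001,  0.   ,  0.001,  0.   ]), 'joint_torque': array([ 2.0000e-03, -5.4462e+01, -2.7367e+01,  6.5000e-02,  2.3000e-02,
       -0.0000e+00]), 'ee_pos': array([ 179.753, -598.325,  403.922]), 'orientation': array([-3.107, -0.457,  0.   ]), 'ft_force': array([-0.045,  0.459,  0.456]), 'moment': array([-0.023,  0.018,  0.055]), 'grasp_force': np.float64(0.0), 'width': np.float64(87.793)}
scene 514.5977317295608 [-823. -630. 1108.] [ 0.78  0.28 -0.56]
top 380.78405036921515 [ 424. -124. 1104.] [ 0.19 -0.01 -0.98]
wrist 367.25077406915983 [ 260. -573.  384.] [-0.29 -0.09 -0.95]
```

View pics/top0.png

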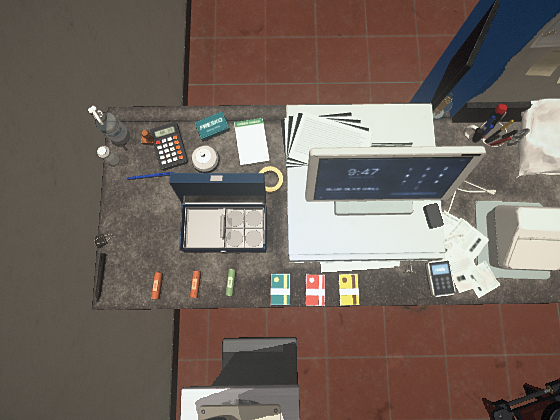

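View pics/scene0.png

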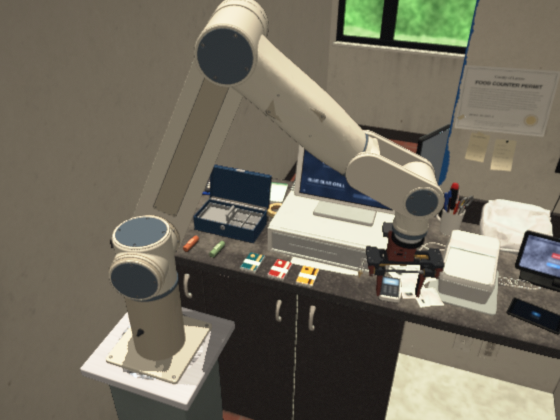

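The top view shows three rolls (156,285), (195,283) and (231,282), and three packs (280,289), (315,290) and (348,289). The box is at about (223,225), with the lid open along row 183. Next I'll measure them by colour.

```bash
cat >> h.py <<'E'
def blobs(mask,amin=30,roi=None):
    m=mask.astype(np.uint8)*255
    if roi: z=np.zeros_like(m); a,b,c,d=roi; z[b:d,a:c]=m[b:d,a:c]; m=z
    cs,_=cv2.findContours(m,cv2.RETR_EXTERNAL,cv2.CHAIN_APPROX_NONE)
    return sorted([c for c in cs if cv2.contourArea(c)>amin],key=cv2.contourArea,reverse=True)
def rect3(c,K,T,z):
    """min area rectangle of contour cast on plane z: centre, size (long,short), angle of long axis (deg from world x)"""
    P=ray(c.reshape(-1,2),K,T,z)[:,:2].astype(np.float32)
    (cx,cy),(w,h),a=cv2.minAreaRect(P)
    if w<h: w,h,a=h,w,a+90
    a=(a+90)%180-90
    return np.round([cx,cy,w,h,a],1)
E
python3 - <<'E'
from h import *
p,K,T=load("top0"); H=cv2.cvtColor(p,cv2.COLOR_RGB2HSV); h,s,v=[H[:,:,i].astype(int) for i in range(3)]
roi=(100,262,365,308)
sat=(s>90)&(v>60)
for c in blobs(sat|(v>170),20,roi):
    M=c.reshape(-1,2).mean(0); z=12 
    print(M.round(),rect3(c,K,T,z), H[int(M[1]),int(M[0])])
im=p[160:310,90:370]; cv2.imwrite("pics/c1.png",cv2.resize(im,None,fx=2.85,fy=2.85,interpolation=cv2.INTER_CUBIC)[:,:,::-1])
E
```

```text
[315. 290.] [ 407.6 -211.2   85.3   50.9   -1.4] [ 90   9 255]
[280. 289.] [ 410.6 -111.5   82.6   53.2   -0.9] [150   1 255]
[349. 290.] [ 406.4 -305.2   85.3   53.7   -0.8] [108  10 255]
[342. 266.] [ 468.9 -290.   125.4   28.1   89.2] [ 60   6 244]
[156. 285.] [426.4 234.7  72.9  21.9  -5.6] [ 14 103 249]
[195. 284.] [427.9 126.8  73.1  21.4  -5.6] [ 10 122 235]
[230. 282.] [431.9  28.9  72.2  13.6  -6.6] [ 40  60 221]
```

View pics/c1.png

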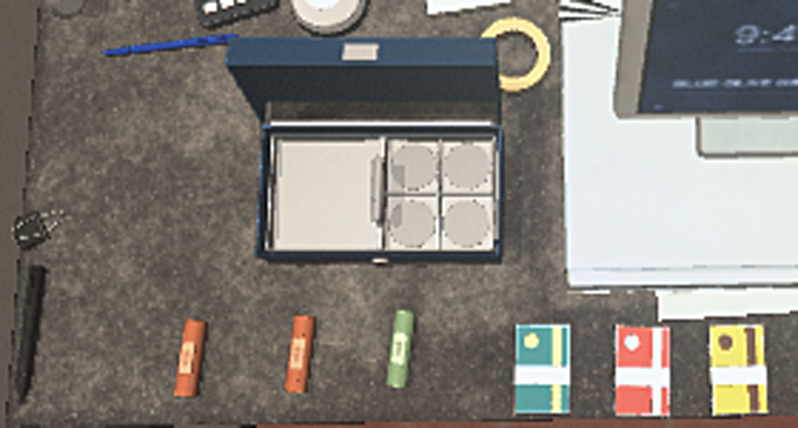

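```bash
python3 - <<'E'
from h import *
from scipy.spatial.transform import Rotation as R
p,K,T=load("top0")
f=lambda u,v:(u/2.85+90,v/2.85+160)
for n,uv,z in [("FL",f(258,258),58),("FR",f(502,260),58),("BL",f(263,126),58),("BR",f(502,128),58),("lidTL",f(228,40),186),("lidTR",f(497,40),186),("bar0",f(377,157),75),("bar1",f(377,222),75),("penL",f(105,52),5),("penR",f(238,37),5),("keyR",f(65,213),3),("keyL",f(14,240),3),("blackpen",f(40,268),3),("edgeL",f(30,130),0),("bell",f(330,0),40)]:
    print(n,np.round(ray([uv],K,T,z)[0]))
print(R.from_rotvec([-3.107,-.457,0]).as_matrix().round(3))
p,K,T=load("scene0"); 
E
```

```text
FL [518. 158.  58.]
FR [513. -77.  58.]
BL [648. 158.  58.]
BR [642. -77.  58.]
lidTL [698. 157. 186.]
lidTR [694. -79. 186.]
bar0 [612.  42.  75.]
bar1 [549.  41.  75.]
penL [740. 340.   5.]
penR [755. 202.   5.]
keyR [572. 370.   3.]
keyL [545. 420.   3.]
blackpen [516. 392.   3.]
edgeL [659. 414.   0.]
bell [782.  99.  40.]
[[ 0.958  0.288 -0.   ]
 [ 0.288 -0.958  0.001]
 [ 0.    -0.001 -1.   ]]
```

The box centre is near (580, 40) with a yaw of about -1°. I'll move above it and turn about 160° so the wrist camera sits on the robot side, clear of the lid.

Request:
step_arm(targets=[[[0.2, 0.32, 0, 0, 0, 1, 1], [0.2, 0.32, 0, 0, 0, 1, 1], [0.2, 0.32, 0, 0, 0, 1, 1], [0.2, 0.32, 0, 0, 0, 1, 1], [0.2, 0.32, 0, 0, 0, 1, 1]]])

```text
t: 0.78
ee_pos: [230.0, -517.9, 404.4]
orientation: [-2.98, -0.993, 0.0]
ft_force: [0.5, -0.1, 0.3]
width: 87.9
grasp_force: 0.0
```

Request:
step_arm(targets=[[[0.2, 0.32, 0, 0, 0, 1, 1], [0.2, 0.32, 0, 0, 0, 1, 1], [0.2, 0.32, 0, 0, 0, 1, 1], [0.2, 0.32, 0, 0, 0, 1, 1], [0.2, 0.32, 0, 0, 0, 1, 1]]])

```text
t: 1.4
ee_pos: [280.1, -437.9, 404.5]
orientation: [-2.763, -1.495, 0.0]
ft_force: [-0.1, 0.6, 0.0]
width: 87.6
grasp_force: 0.0
```

Request:
step_arm(targets=[[[0.2, 0.32, 0, 0, 0, 1, 1], [0.2, 0.32, 0, 0, 0, 1, 1], [0.2, 0.32, 0, 0, 0, 1, 1], [0.2, 0.32, 0, 0, 0, 1, 1], [0.2, 0.32, 0, 0, 0, 1, 1]]])

```text
t: 2.02
ee_pos: [330.5, -357.5, 404.7]
orientation: [2.459, 1.955, -0.0]
ft_force: [0.0, -0.1, 0.2]
width: 87.9
grasp_force: 0.0
```

Request:
step_arm(targets=[[[0.2, 0.32, 0, 0, 0, 1, 1], [0.2, 0.32, 0, 0, 0, 1, 1], [0.2, 0.32, 0, 0, 0, 1, 1], [0.2, 0.32, 0, 0, 0, 1, 1], [0.2, 0.32, 0, 0, 0, 1, 1]]])

```text
t: 2.65
ee_pos: [380.4, -277.4, 404.7]
orientation: [2.082, 2.353, 0.0]
ft_force: [-0.5, -0.0, -0.1]
width: 87.8
grasp_force: 0.0
```

Request:
step_arm(targets=[[[0.2, 0.32, 0, 0, 0, 1, 1], [0.2, 0.32, 0, 0, 0, 1, 1], [0.2, 0.32, 0, 0, 0, 1, 1], [0.2, 0.32, 0, 0, 0, 1, 1], [0.2, 0.32, 0, 0, 0, 1, 1]]])

```text
t: 3.28
ee_pos: [430.3, -197.4, 404.7]
orientation: [1.642, 2.678, 0.0]
ft_force: [0.8, 0.2, 0.1]
width: 87.6
grasp_force: 0.0
```

Request:
step_arm(targets=[[[0.2, 0.32, 0, 0, 0, 1, 1], [0.2, 0.32, 0, 0, 0, 1, 1], [0.2, 0.32, 0, 0, 0, 1, 1], [0.2, 0.32, 0, 0, 0, 1, 1], [0.2, 0.32, 0, 0, 0, 1, 1]]])

```text
t: 3.9
ee_pos: [480.2, -117.4, 404.7]
orientation: [1.152, 2.923, -0.0]
ft_force: [-0.4, -0.2, 0.0]
width: 88.0
grasp_force: 0.0
```

Request:
step_arm(targets=[[[0.2, 0.32, 0, 0, 0, 1, 1], [0.2, 0.32, 0, 0, 0, 1, 1], [0.2, 0.32, 0, 0, 0, 1, 1], [0.2, 0.32, 0, 0, 0, 1, 1], [0.2, 0.32, 0, 0, 0, 1, 1]]])

```text
t: 4.53
ee_pos: [530.5, -37.5, 404.6]
orientation: [-0.627, -3.078, 0.0]
ft_force: [-1.3, -0.2, 0.0]
width: 87.7
grasp_force: 0.0
```

Request:
step_arm(targets=[[[0.2, 0.32, 0, 0, 0, 1, 1], [0.2, 0.32, 0, 0, 0, 1, 1], [0.2, 0.32, 0, 0, 0, 1, 1], [0.2, 0.32, 0, 0, 0, 1, 1], [0.2, 0.32, 0, 0, 0, 0.5, 1]]])

```text
t: 5.15
ee_pos: [580.4, 42.6, 404.6]
orientation: [-0.14, -3.138, 0.0]
ft_force: [-0.4, -0.3, 1.0]
width: 87.8
grasp_force: 0.0
```

```bash
cat >> h.py <<'E'
def pose():
    from scipy.spatial.transform import Rotation as R
    o=readout.get_obs(); M=R.from_rotvec(o["orientation"]).as_matrix()
    print("t",round(float(o["t"]),2),"pos",np.round(o["ee_pos"],1),"xang",round(float(np.degrees(np.arctan2(M[1,0],M[0,0]))),2),"tilt",np.round(M[:2,2],4),"F",np.round(o["ft_force"],1),"w",round(float(o["width"]),1),"g",round(float(o["grasp_force"]),1),"q6",round(float(o["qpos"][5]),2))
    return o,M
E
python3 -c "
from h import *
pose(); snap('wrist','w1')"
```

```text
t 5.15 pos [580.4  42.6 404.6] xang 174.88 tilt [-0.0001 -0.    ] F [-0.4 -0.3  1. ] w 87.8 g 0.0 q6 -1.43
```

View pics/w1.png

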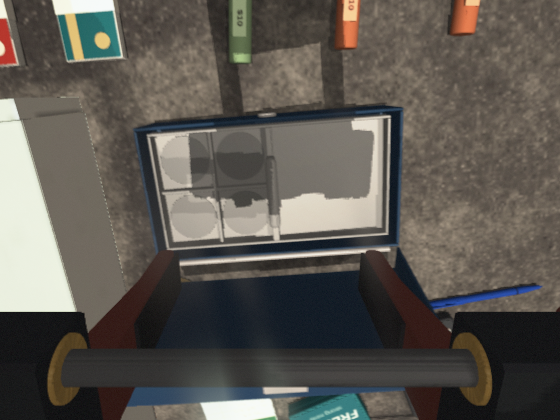

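```bash
python3 - <<'E'
from h import *
p,K,T=load("w1")
for n,uv,z in [("FR",(138,127),58),("FL",(402,108),58),("BL",(398,247),58),("BR",(163,258),58),("bar0",(270,157),75),("bar1",(277,239),75),("trayFL",(388,117),45),("trayFR",(150,135),45),("trayBR",(168,251),45),("trayBL",(386,233),45),("rollBend",(347,48),5),("rollGend",(240,62),5)]:
    print(n,np.round(ray([uv],K,T,z)[0],1))
b=p[90:270,120:420]; cv2.imwrite("pics/c2.png",cv2.resize(b,None,fx=2.66,fy=2.66,interpolation=cv2.INTER_CUBIC)[:,:,::-1])
E
```

```text
FR [516.3 -65.1  58. ]
FL [520.8 163.6  58. ]
BL [650.7 162.3  58. ]
BR [641.9 -65.5  58. ]
bar0 [549.8  47.3  75. ]
bar1 [624.9  47.   75. ]
trayFL [528.5 155.7  45. ]
trayFR [525.1 -60.2  45. ]
trayBR [640.4 -63.8  45. ]
trayBL [640.6 154.6  45. ]
rollBend [464.5 128.6   5. ]
rollGend [467.7  25.8   5. ]
```

View pics/c2.png

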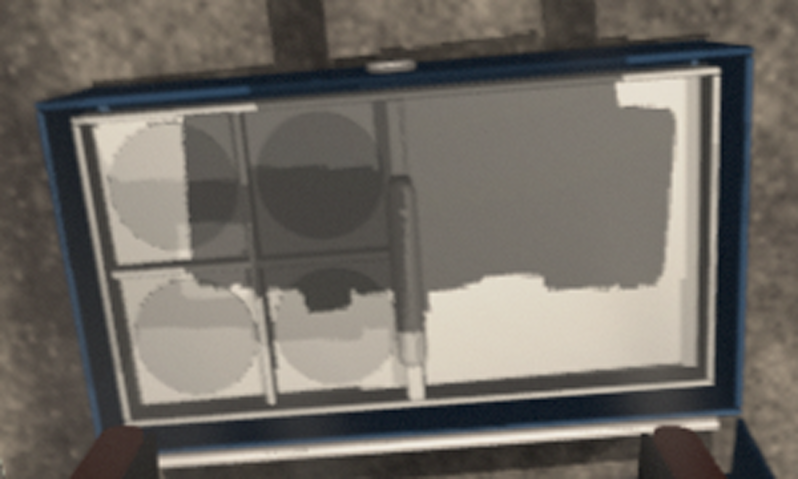

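Request:
step_arm(targets=[[[0, 0.04, -0.6, 0, 0, 1, 1], [0.04, 0, -0.6, 0, 0, 0, 1], [0, 0, -0.6, 0, 0, 0, 1], [0, 0, -0.2, 0, 0, 0, 1], [0, 0, 0, 0, 0, 0, 1]]])

```text
t: 5.82
ee_pos: [581.9, 43.5, 304.4]
orientation: [-0.035, -3.14, 0.0]
ft_force: [0.3, 0.1, 0.6]
width: 87.8
grasp_force: 0.0
```

```bash
python3 - <<'E'
from h import *
pose(); p,K,T=snap('wrist','w2'); print(np.round(-T[:3,:3].T@T[:3,3],1), np.round(T[2,:3],3))
E
```

```text
t 5.83 pos [581.9  43.5 304.4] xang 178.72 tilt [-0.001  -0.0001] F [0.3 0.1 0.6] w 87.8 g 0.0 q6 -1.49
[498.3  46.5 284.1] [ 0.302 -0.006 -0.953]
```

View pics/w2.png

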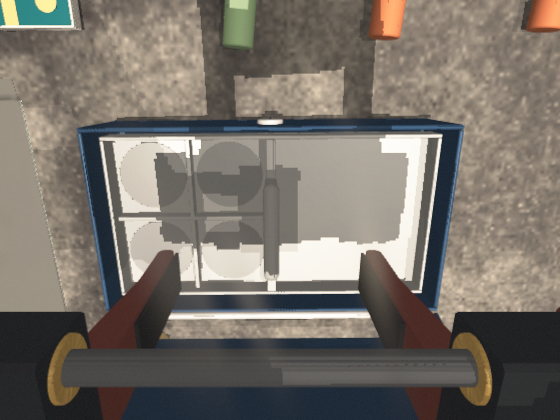

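```bash
python3 - <<'E'
from h import *
p,K,T=load("w2")
print("tips",proj([[572,43.5+44,122.4],[572,43.5-44,122.4],[572,43.5,122.4]],K,T).round(1))
for n,uv,z in [("FR",(82,128),58),("FL",(460,125),58),("bar0",(271.5,184),75),("bar1",(271.5,276),75),("latch",(270,120),58),("trayFL",(439,136),45),("trayFR",(104,137),45),("trayBR",(125,294),45),("trayBL",(421,291),45)]:
    print(n,np.round(ray([uv],K,T,z)[0],1))
E
```

```text
tips [[358.  250.9]
 [174.9 254.8]
 [266.3 252.8]]
FR [516.6 -66.9  58. ]
FL [519.9 161.1  58. ]
bar0 [549.7  46.7  75. ]
bar1 [609.7  45.5  75. ]
latch [514.4  46.7  58. ]
trayFL [527.8 155.1  45. ]
trayFR [523.6 -60.3  45. ]
trayBR [638. -63.  45.]
trayBL [640.5 155.1  45. ]
```

Request:
step_arm(targets=[[[-0.04, 0, -0.5, 0, 0, 0, 0.7], [0, 0, -0.5, 0, 0, 0, 0.5], [0, 0, -0.42, 0, 0, 0, 0.5], [0, 0, 0, 0, 0, 0, 0.5], [0, 0, 0, 0, 0, 0, 0]]])

```text
t: 6.5
ee_pos: [580.5, 43.5, 235.1]
orientation: [0.035, 3.139, 0.0]
ft_force: [0.3, 0.6, -0.2]
width: 41.4
grasp_force: 0.0
```

Request:
step_arm(targets=[[[0, 0, 0, 0, 0, 0, 0], [0, 0, 0, 0, 0, 0, 0], [0, 0, 0, 0, 0, 0, 0], [0, 0, 0, 0, 0, 0, 0], [0, 0, 0, 0, 0, 0, 0]]])

```text
t: 7.12
ee_pos: [580.0, 43.5, 234.1]
orientation: [0.035, 3.141, 0.0]
ft_force: [-1.1, -0.1, 6.0]
width: 9.8
grasp_force: 30.0
```

```bash
python3 -c "
from h import *
o,M=pose(); print(o['moment'].round(2))"
```

```text
t 7.12 pos [580.   43.5 234.1] xang 178.73 tilt [ 0.0004 -0.    ] F [-1.1 -0.1  6. ] w 9.8 g 30.0 q6 -1.49
[0.14 0.09 0.19]
```

The bar is held (9.8 mm, 30 N). I'll lift the tray and carry it to the left, turned -90°.

Request:
step_arm(targets=[[[0, 0, 0.2, 0, 0, 0, 0], [0, 0, 0.6, 0, 0, 0, 0], [0, 0, 0.9, 0, 0, 0, 0], [0, 0, 0.9, 0, 0, 0, 0], [0, 0, 0.9, 0, 0, 0, 0]]])

```text
t: 7.75
ee_pos: [579.4, 43.4, 410.3]
orientation: [-0.036, -3.141, 0.0]
ft_force: [0.1, 0.6, -1.9]
width: 9.5
grasp_force: 30.0
```

Request:
step_arm(targets=[[[0.016, 0.23, 0, 0, 0, -1, 0], [0.016, 0.23, 0, 0, 0, -1, 0], [0.016, 0.23, 0, 0, 0, -1, 0], [0.016, 0.23, 0, 0, 0, -1, 0], [0.016, 0.23, 0, 0, 0, -1, 0]]])

```text
t: 8.38
ee_pos: [583.6, 101.2, 408.8]
orientation: [-0.584, -3.086, 0.0]
ft_force: [0.5, 0.4, -1.0]
width: 9.6
grasp_force: 30.0
```

Request:
step_arm(targets=[[[0.016, 0.23, 0, 0, 0, -1, 0], [0.016, 0.23, 0, 0, 0, -1, 0], [0.016, 0.23, 0, 0, 0, -1, 0], [0.016, 0.23, 0, 0, 0, -1, 0], [0.016, 0.23, 0, 0, 0, -1, 0]]])

```text
t: 9.0
ee_pos: [587.6, 158.7, 408.7]
orientation: [-1.111, -2.938, 0.001]
ft_force: [-0.2, 1.4, -0.7]
width: 9.6
grasp_force: 30.0
```

Request:
step_arm(targets=[[[0.016, 0.23, 0, 0, 0, -1, 0], [0.016, 0.23, 0, 0, 0, -1, 0], [0.016, 0.23, 0, 0, 0, -1, 0], [0.016, 0.23, 0, 0, 0, -1, 0], [0.016, 0.23, 0, 0, 0, -1, 0]]])

```text
t: 9.62
ee_pos: [591.6, 216.2, 408.7]
orientation: [-1.604, -2.701, 0.001]
ft_force: [-0.1, -0.1, -1.7]
width: 9.4
grasp_force: 30.0
```

Request:
step_arm(targets=[[[0.016, 0.23, 0, 0, 0, -1, 0], [0.016, 0.23, 0, 0, 0, -1, 0], [0.016, 0.23, 0, 0, 0, -1, 0], [0.016, 0.23, 0, 0, 0, -1, 0], [0.016, 0.23, 0, 0, 0, -1, 0]]])

```text
t: 10.25
ee_pos: [595.6, 273.7, 408.7]
orientation: [-2.049, -2.381, 0.001]
ft_force: [-0.5, 0.5, -1.3]
width: 9.9
grasp_force: 3.0
```

Request:
step_arm(targets=[[[0, 0, 0, 0, 0, -1, 0], [0, 0, 0, 0, 0, -1, 0], [0, 0, 0, 0, 0, -0.5, 0], [0, 0, 0, 0, 0, 0, 0], [0, 0, 0, 0, 0, 0, 0]]])

```text
t: 10.88
ee_pos: [595.8, 273.4, 408.7]
orientation: [-2.245, -2.197, 0.0]
ft_force: [-0.4, 0.2, -1.1]
width: 10.1
grasp_force: 30.0
```

```bash
python3 -c "
from h import *
pose(); snap('top','t2'); snap('wrist','w3')"
```

```text
t 10.88 pos [595.8 273.4 408.7] xang 88.76 tilt [-0.0001 -0.0001] F [-0.4  0.2 -1.1] w 10.1 g 30.0 q6 0.43
```

View pics/t2.png

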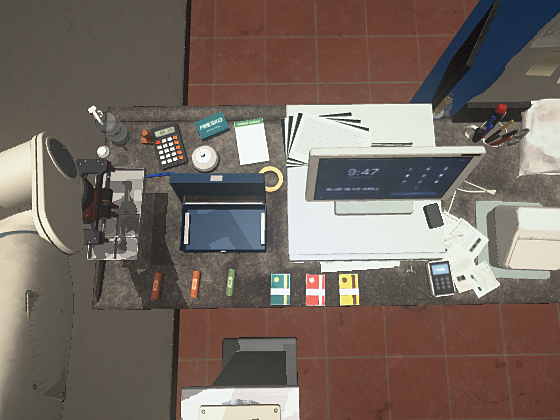

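The top view shows the tray still hanging level at (115,215), although the grip slackened for a moment at t = 10.25. Now I'll lower it carefully.

Request:
step_arm(targets=[[[0, 0, -0.8, 0, 0, 0, 0], [0, 0, -0.9, 0, 0, 0, 0], [0, 0, -0.9, 0, 0, 0, 0], [0, 0, -0.9, 0, 0, 0, 0], [0, 0, -0.2, 0, 0, 0, 0]]])

```text
t: 11.6
ee_pos: [594.7, 272.9, 220.7]
orientation: [-2.244, -2.195, 0.008]
ft_force: [-0.1, -0.4, -0.6]
width: 9.4
grasp_force: 30.0
```

Request:
step_arm(targets=[[[0, 0, -0.06, 0, 0, 0, 0], [0, 0, -0.06, 0, 0, 0, 0], [0, 0, -0.06, 0, 0, 0, 0], [0, 0, 0, 0, 0, 0, 0], [0, 0, 0, 0, 0, 0, 0]]])

```text
t: 12.22
ee_pos: [595.9, 273.5, 215.2]
orientation: [2.246, 2.196, 0.001]
ft_force: [0.7, -0.7, -1.4]
width: 9.5
grasp_force: 30.0
```

Request:
step_arm(targets=[[[0, 0, -0.06, 0, 0, 0, 0], [0, 0, -0.04, 0, 0, 0, 0], [0, 0, -0.03, 0, 0, 0, 0], [0, 0, 0, 0, 0, 0, 0], [0, 0, 0, 0, 0, 0, 0]]])

```text
t: 12.85
ee_pos: [595.8, 273.5, 208.2]
orientation: [-2.246, -2.196, 0.0]
ft_force: [-0.1, 0.1, -0.5]
width: 9.5
grasp_force: 30.0
```

Request:
step_arm(targets=[[[0, 0, -0.03, 0, 0, 0, 0], [0, 0, 0, 0, 0, 0, 0], [0, 0, 0, 0, 0, 0, 0.3], [0, 0, 0, 0, 0, 0, 0.4], [0, 0, 0, 0, 0, 0, 0.4]]])

```text
t: 13.48
ee_pos: [595.8, 273.4, 206.6]
orientation: [-2.246, -2.196, 0.0]
ft_force: [-0.3, 0.1, -0.1]
width: 34.2
grasp_force: 0.0
```

Request:
step_arm(targets=[[[0, 0, 0.4, 0, 0, 0, 0.4], [0, 0, 0.8, 0, 0, 0, 0.4], [0, 0, 0.9, 0, 0, 0, 0.4], [-0.3, 0, 0.6, 0, 0, 1, 0.5], [-0.5, 0, 0, 0, 0, 1, 0.5]]])

```text
t: 14.1
ee_pos: [556.7, 273.8, 346.3]
orientation: [2.083, 2.347, 0.011]
ft_force: [-0.8, -0.3, 0.0]
width: 43.9
grasp_force: 0.0
```

Request:
step_arm(targets=[[[-0.5, 0, 0, 0, 0, 1, 0.5], [-0.5, 0, 0, 0, 0, 1, 0.5], [-0.5, 0, 0, 0, 0, 1, 0.5], [-0.5, 0, 0, 0, 0, 1, 0.5], [-0.1, 0, 0, 0, 0, 1, 0.5]]])

```text
t: 14.72
ee_pos: [449.4, 273.3, 343.0]
orientation: [1.644, 2.677, 0.001]
ft_force: [0.7, 0.0, 0.8]
width: 43.6
grasp_force: 0.0
```

Request:
step_arm(targets=[[[0, -0.1, 0, 0, 0, 1, 0.5], [0, -0.1, 0, 0, 0, 1, 0.5], [0, -0.1, 0, 0, 0, 1, 0.5], [0, -0.1, 0, 0, 0, 1, 0.5], [0, -0.1, 0, 0, 0, 1, 0.5]]])

```text
t: 15.35
ee_pos: [450.9, 248.3, 343.0]
orientation: [1.155, 2.92, 0.002]
ft_force: [-0.1, -0.5, -0.4]
width: 44.1
grasp_force: 0.0
```

Request:
step_arm(targets=[[[0, -0.1, 0, 0, 0, 1, 0.5], [0, -0.1, 0, 0, 0, 1, 0.5], [0, 0, 0, 0, 0, 1, 0.5], [0, 0, 0, 0, 0, 1, 0.5], [0, 0, 0, 0, 0, 1, 0.5]]])

```text
t: 15.98
ee_pos: [450.9, 238.5, 343.1]
orientation: [0.63, 3.076, 0.002]
ft_force: [0.5, -0.5, -0.8]
width: 43.9
grasp_force: 0.0
```

```bash
python3 - <<'E'
from h import *
pose(); a=snap('wrist','w4')[0]; b=snap('top','t3')[0]
b=cv2.resize(b[150:310,85:365],None,fx=2,fy=2)
o=np.zeros((320+420,560,3),np.uint8); o[:420]=a; o[420:740]=b; cv2.imwrite('pics/v4.png',cv2.resize(o,None,fx=.8,fy=.8)[:,:,::-1])
E
```

```text
t 15.97 pos [450.9 238.5 343.1] xang 156.84 tilt [0.0016 0.0008] F [ 0.5 -0.5 -0.8] w 43.9 g 0.0 q6 -0.7
```

View pics/v4.png

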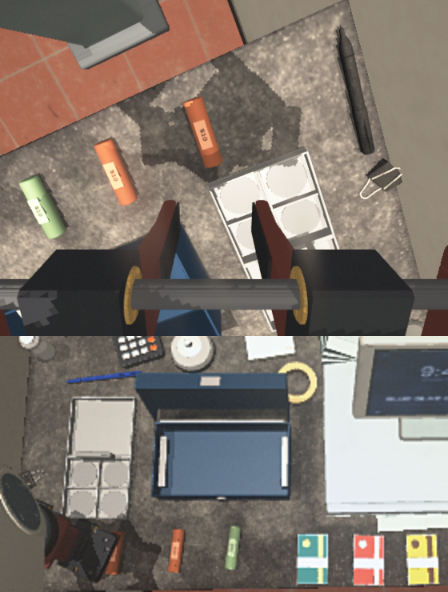

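The tray lies flat on the left, and all three rolls are in the wrist view. The orange ones are at (203,130) and (115,170), the green one at (42,205), all in scaled pixels. Next I'll measure them.

```bash
cat >> h.py <<'E'
def rolls(fn):
    p,K,T=load(fn); H=cv2.cvtColor(p,cv2.COLOR_RGB2HSV); h,s,v=[H[:,:,i].astype(int) for i in range(3)]
    out=[]
    for nm,m in (("orange",(h<18)&(s>140)&(v>70)),("green",(h>30)&(h<60)&(s>70)&(v>40))):
        m=cv2.morphologyEx(m.astype(np.uint8),cv2.MORPH_CLOSE,np.ones((17,17)))
        for c in blobs(m,150,(0,0,560,330)):
            r=rect3(c,K,T,12); M=c.reshape(-1,2).mean(0)
            if 45<r[2]<110 and 12<r[3]<45: out.append((nm,r,M.round())); print(nm,r,M.round())
    return out
E
python3 -c "
from h import *
rolls('w4'); p,K,T=load('w4')
"
```

```text
orange [426.6 236.9  75.7  20.2  -5.5] [254. 165.]
orange [429.  129.2  75.4  21.8  -5.8] [146. 214.]
green [433.1  30.7  76.9  25.2  -6.3] [ 54. 257.]
```

Request:
step_arm(targets=[[[-0.25, -0.05, -0.4, 0, 0, 1, 0.5], [-0.24, 0, -0.7, 0, 0, 1, 0.5], [0, 0, -0.8, 0, 0, 1, 0.5], [0, 0, -0.8, 0, 0, 1, 0.5], [0, 0, -0.3, 0, 0, 0.4, 0.5]]])

```text
t: 16.7
ee_pos: [426.0, 235.8, 190.5]
orientation: [-0.156, -3.136, 0.002]
ft_force: [-0.4, 0.2, 0.2]
width: 44.3
grasp_force: 0.0
```

Request:
step_arm(targets=[[[0, 0, -0.1, 0, 0, 0, 0.5], [0, 0, 0, 0, 0, 0, 0.5], [0, 0, 0, 0, 0, 0, 0], [0, 0, 0, 0, 0, 0, 0], [0, 0, 0, 0, 0, 0, 0]]])

```text
t: 17.32
ee_pos: [426.5, 236.0, 187.2]
orientation: [0.156, 3.137, 0.001]
ft_force: [0.6, -0.2, -0.4]
width: 17.2
grasp_force: 0.0
```

```bash
python3 -c "
from h import *
pose()"
```

```text
t 17.32 pos [426.5 236.  187.2] xang 174.31 tilt [0.0008 0.0004] F [ 0.6 -0.2 -0.4] w 17.2 g 0.0 q6 -0.99
```

Request:
step_arm(targets=[[[0, 0, 0, 0, 0, 0, 0], [0, 0, 0, 0, 0, 0, 0], [0, 0, 0, 0, 0, 0, 0], [0, 0, 0, 0, 0, 0, 0], [0, 0, 0, 0, 0, 0, 0]]])

```text
t: 17.95
ee_pos: [426.4, 236.0, 187.1]
orientation: [0.156, 3.137, 0.0]
ft_force: [-1.3, -0.1, 6.5]
width: 15.8
grasp_force: 30.0
```

```bash
python3 -c "
from h import *
pose(); snap('wrist','w5')"
```

```text
t 17.95 pos [426.4 236.  187.1] xang 174.32 tilt [0.0004 0.0002] F [-1.3 -0.1  6.5] w 15.8 g 30.0 q6 -0.99
```

View pics/w5.png

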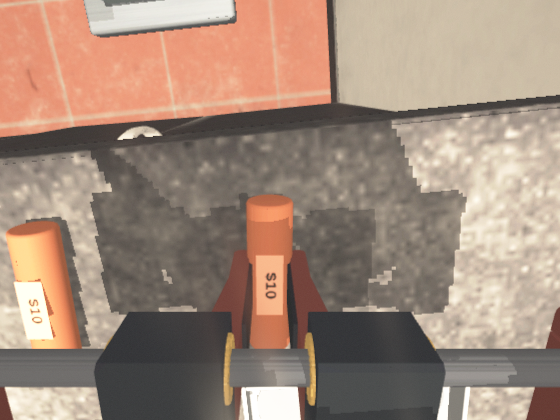

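The roll is between the pads, but the 15.8 mm opening is well under its 21 mm diameter. I'll regrip about 3.5 mm lower.

Request:
step_arm(targets=[[[0, 0, 0, 0, 0, 0, 0.4], [0, 0, 0, 0, 0, 0, 0.4], [0, 0, -0.07, 0, 0, 0, 0.4], [0, 0, 0, 0, 0, 0, 0.4], [0, 0, 0, 0, 0, 0, 0]]])

```text
t: 18.62
ee_pos: [426.3, 235.9, 183.0]
orientation: [-0.156, -3.138, 0.0]
ft_force: [0.2, 0.8, 0.1]
width: 28.8
grasp_force: 0.0
```

Request:
step_arm(targets=[[[0, 0, 0, 0, 0, 0, 0], [0, 0, 0, 0, 0, 0, 0], [0, 0, 0, 0, 0, 0, 0], [0, 0, 0, 0, 0, 0, 0], [0, 0, 0, 0, 0, 0, 0]]])

```text
t: 19.25
ee_pos: [426.3, 235.9, 183.2]
orientation: [0.156, 3.138, 0.0]
ft_force: [-0.3, 0.8, -0.7]
width: 15.8
grasp_force: 30.0
```

Request:
step_arm(targets=[[[0, 0, 0.4, 0, 0, 0, 0], [0, 0, 0.7, 0, 0, 0, 0], [0, 0, 0.7, 0, 0, 1.0, 0], [0.6, -0.56, 0.2, 0, 0, 0.1, 0], [0.6, -0.56, 0, 0, 0, 0, 0]]])

```text
t: 19.88
ee_pos: [487.1, 179.6, 284.5]
orientation: [0.033, 3.139, 0.001]
ft_force: [0.5, 0.4, -1.4]
width: 16.0
grasp_force: 30.0
```

Request:
step_arm(targets=[[[0.6, -0.55, 0, 0, 0, 0, 0], [0.6, -0.55, 0, 0, 0, 0, 0], [0.6, -0.54, 0, 0, 0, 0, 0], [0, 0, 0, 0, 0, 0, 0], [0, 0, 0, 0, 0, 0, 0]]])

```text
t: 20.5
ee_pos: [575.6, 97.9, 282.7]
orientation: [-0.036, -3.14, 0.0]
ft_force: [-1.4, 0.5, -1.6]
width: 16.1
grasp_force: 30.0
```

```bash
python3 - <<'E'
from h import *
pose(); p,K,T=snap('wrist','w6')
b=snap('top','t4')[0]; b=cv2.resize(b[150:310,85:365],None,fx=2,fy=2)
o=np.zeros((740,560,3),np.uint8); o[:420]=p; o[420:]=b; cv2.imwrite('pics/v6.png',cv2.resize(o,None,fx=.8,fy=.8)[:,:,::-1])
E
```

```text
t 20.5 pos [575.6  97.9 282.7] xang 178.69 tilt [-0.0016 -0.0001] F [-1.4  0.5 -1.6] w 16.1 g 30.0 q6 -1.4
```

View pics/v6.png

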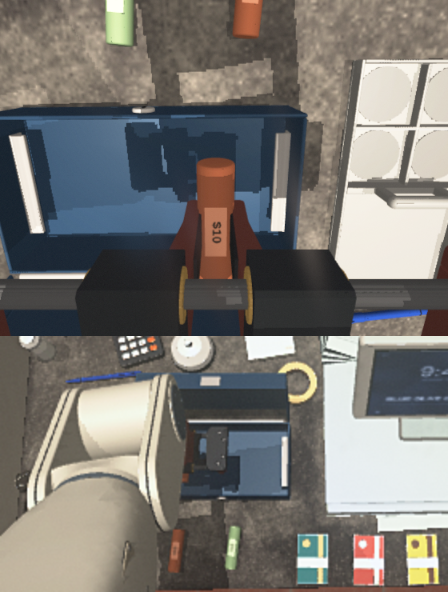

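Roll a is held straight over the left part of the well. Now I'll lower and release it.

Request:
step_arm(targets=[[[0, 0, -0.6, 0, 0, 0, 0], [0, 0, -0.8, 0, 0, 0, 0], [0, 0, -0.35, 0, 0, 0, 0], [0, 0, -0.1, 0, 0, 0, 0], [0, 0, -0.05, 0, 0, 0, 0]]])

```text
t: 21.22
ee_pos: [576.7, 98.2, 188.8]
orientation: [0.035, 3.14, 0.0]
ft_force: [0.7, 0.6, -1.1]
width: 15.8
grasp_force: 30.0
```

Request:
step_arm(targets=[[[0, 0, -0.02, 0, 0, 0, 0], [0, 0, 0, 0, 0, 0, 0], [0, 0, 0, 0, 0, 0, 0.36], [0, 0, 0, 0, 0, 0, 0.36], [0, 0, 0, 0, 0, 0, 0.36]]])

```text
t: 21.85
ee_pos: [576.4, 97.9, 187.4]
orientation: [0.035, 3.141, 0.0]
ft_force: [0.4, 0.5, -0.1]
width: 31.5
grasp_force: 0.0
```

Request:
step_arm(targets=[[[0, 0, 0.5, 0, 0, 0, 0.36], [0, 0, 0.8, 0, 0, 0, 0.36], [0, 0, 0.8, 0, 0, 0, 0.36], [-0.6, 0.2, 0.4, 0, 0, 0, 0.5], [-0.6, 0.2, 0, 0, 0, -0.4, 0.5]]])

```text
t: 22.48
ee_pos: [516.3, 118.1, 314.1]
orientation: [0.081, 3.137, 0.001]
ft_force: [0.2, 0.5, 0.4]
width: 43.8
grasp_force: 0.0
```

Request:
step_arm(targets=[[[-0.6, 0.1, 0, 0, 0, -0.5, 0.5], [-0.6, 0.1, 0, 0, 0, -0.5, 0.5], [-0.4, 0, 0, 0, 0, 0, 0.5], [0, 0, 0, 0, 0, 0, 0.5], [0, 0, 0, 0, 0, 0, 0.5]]])

```text
t: 23.1
ee_pos: [437.3, 128.1, 312.5]
orientation: [0.188, 3.135, 0.001]
ft_force: [0.7, -0.6, -0.6]
width: 43.9
grasp_force: 0.0
```

```bash
python3 - <<'E'
from h import *
pose(); p,K,T=snap('wrist','w7'); rolls('w7')
snap('top','t5'); print('top'); rolls('t5')
E
```

```text
t 23.1 pos [437.3 128.1 312.5] xang 173.12 tilt [0.0014 0.0003] F [ 0.7 -0.6 -0.6] w 43.9 g 0.0 q6 -1.19
orange [428.7 128.7  76.7  20.   -5.7] [267. 188.]
green [432.9  29.7  74.8  20.5  -6.7] [146. 208.]
top
```

Request:
step_arm(targets=[[[-0.17, 0, -0.5, 0, 0, 0.3, 0.4], [0, 0, -0.8, 0, 0, 0, 0.4], [0, 0, -0.8, 0, 0, 0, 0.4], [0, 0, -0.4, 0, 0, 0, 0.4], [0, 0, -0.05, 0, 0, 0, 0.4]]])

```text
t: 23.82
ee_pos: [428.0, 127.8, 183.3]
orientation: [-0.156, -3.135, 0.001]
ft_force: [-0.4, -0.3, 0.2]
width: 35.1
grasp_force: 0.0
```

Request:
step_arm(targets=[[[0, 0, -0.02, 0, 0, 0, 0.4], [0, 0, 0, 0, 0, 0, 0], [0, 0, 0, 0, 0, 0, 0], [0, 0, 0, 0, 0, 0, 0], [0, 0, 0, 0, 0, 0, 0]]])

```text
t: 24.45
ee_pos: [428.1, 128.0, 184.4]
orientation: [0.156, 3.136, 0.001]
ft_force: [-0.3, -0.6, 6.9]
width: 15.8
grasp_force: 30.0
```

Request:
step_arm(targets=[[[0, 0, 0, 0, 0, 0, 0], [0, 0, 0, 0, 0, 0, 0], [0, 0, 0, 0, 0, 0, 0], [0, 0, 0, 0, 0, 0, 0], [0, 0, 0, 0, 0, 0, 0]]])

```text
t: 25.08
ee_pos: [428.1, 128.0, 184.3]
orientation: [0.155, 3.136, 0.001]
ft_force: [-0.1, 0.4, 7.1]
width: 16.1
grasp_force: 30.0
```

Request:
step_arm(targets=[[[0, 0, 0.4, 0, 0, 0, 0], [0, 0, 0.7, 0, 0, 0, 0], [0, 0, 0.7, 0, 0, 1.0, 0], [0.6, -0.34, 0.2, 0, 0, 0.1, 0], [0.6, -0.34, 0, 0, 0, 0, 0]]])

```text
t: 25.7
ee_pos: [488.6, 93.7, 285.2]
orientation: [0.034, 3.139, 0.001]
ft_force: [0.6, 0.3, -1.3]
width: 15.7
grasp_force: 30.0
```

Request:
step_arm(targets=[[[0.6, -0.34, 0, 0, 0, 0, 0], [0.6, -0.34, 0, 0, 0, 0, 0], [0.56, -0.33, 0, 0, 0, 0, 0], [0, 0, 0, 0, 0, 0, 0], [0, 0, 0, 0, 0, 0, 0]]])

```text
t: 26.32
ee_pos: [575.0, 43.6, 283.3]
orientation: [-0.035, -3.14, -0.0]
ft_force: [0.4, 0.1, -0.9]
width: 15.7
grasp_force: 30.0
```

```bash
python3 - <<'E'
from h import *
pose(); p,K,T=snap('wrist','w8'); rolls('w8')
E
```

```text
t 26.32 pos [575.   43.6 283.3] xang 178.71 tilt [-0.0015  0.    ] F [ 0.4  0.1 -0.9] w 15.7 g 30.0 q6 -1.49
orange [577.8  99.5  78.3  20.7  -1.4] [345. 212.]
```

Request:
step_arm(targets=[[[0, 0, -0.6, 0, 0, 0, 0], [0, 0, -0.8, 0, 0, 0, 0], [0, 0, -0.35, 0, 0, 0, 0], [0, 0, -0.1, 0, 0, 0, 0], [0, 0, -0.05, 0, 0, 0, 0]]])

```text
t: 27.0
ee_pos: [576.1, 43.6, 189.3]
orientation: [0.035, 3.14, 0.0]
ft_force: [0.1, 0.4, -1.4]
width: 16.0
grasp_force: 30.0
```

Request:
step_arm(targets=[[[0, 0, -0.03, 0, 0, 0, 0], [0, 0, 0, 0, 0, 0, 0], [0, 0, 0, 0, 0, 0, 0.36], [0, 0, 0, 0, 0, 0, 0.36], [0, 0, 0, 0, 0, 0, 0.36]]])

```text
t: 27.62
ee_pos: [575.9, 43.4, 187.3]
orientation: [0.035, 3.141, -0.0]
ft_force: [0.3, 0.1, 0.0]
width: 31.3
grasp_force: 0.0
```

Request:
step_arm(targets=[[[0, 0, 0.5, 0, 0, 0, 0.36], [0, 0, 0.8, 0, 0, 0, 0.36], [0, 0, 0.8, 0, 0, 0, 0.36], [-0.6, 0, 0.4, 0, 0, 0, 0.5], [-0.6, 0, 0, 0, 0, -0.4, 0.5]]])

```text
t: 28.25
ee_pos: [515.7, 43.4, 314.0]
orientation: [0.08, 3.137, 0.0]
ft_force: [-0.6, -0.1, -0.0]
width: 43.1
grasp_force: 0.0
```

Request:
step_arm(targets=[[[-0.6, -0.1, 0, 0, 0, -0.5, 0.5], [-0.6, -0.1, 0, 0, 0, -0.5, 0.5], [-0.3, -0.08, 0, 0, 0, 0, 0.5], [0, 0, 0, 0, 0, 0, 0.5], [0, 0, 0, 0, 0, 0, 0.5]]])

```text
t: 28.88
ee_pos: [442.0, 29.5, 312.5]
orientation: [0.188, 3.134, 0.0]
ft_force: [-0.2, 0.6, -0.9]
width: 43.9
grasp_force: 0.0
```

```bash
python3 - <<'E'
from h import *
pose(); p,K,T=snap('wrist','w9'); rolls('w9')
E
```

```text
t 28.88 pos [442.   29.5 312.5] xang 173.13 tilt [0.0017 0.0001] F [-0.2  0.6 -0.9] w 43.9 g 0.0 q6 -1.41
green [432.2  29.4  75.5  19.3  -6.8] [266. 188.]
```

Request:
step_arm(targets=[[[-0.2, 0, -0.5, 0, 0, 0, 0.4], [0, 0, -0.8, 0, 0, 0, 0.4], [0, 0, -0.8, 0, 0, 0, 0.4], [0, 0, -0.4, 0, 0, 0, 0.4], [0, 0, -0.05, 0, 0, 0, 0.4]]])

```text
t: 29.55
ee_pos: [431.1, 29.5, 183.3]
orientation: [-0.188, -3.134, 0.0]
ft_force: [-0.1, 0.1, -0.2]
width: 35.1
grasp_force: 0.0
```

Request:
step_arm(targets=[[[0, 0, -0.01, 0, 0, 0, 0.4], [0, 0, 0, 0, 0, 0, 0], [0, 0, 0, 0, 0, 0, 0], [0, 0, 0, 0, 0, 0, 0], [0, 0, 0, 0, 0, 0, 0]]])

```text
t: 30.18
ee_pos: [431.2, 29.4, 184.9]
orientation: [0.189, 3.134, 0.0]
ft_force: [-0.4, 0.6, 7.6]
width: 15.6
grasp_force: 30.0
```

Request:
step_arm(targets=[[[0, 0, 0, 0, 0, 0, 0], [0, 0, 0, 0, 0, 0, 0], [0, 0, 0.4, 0, 0, 0, 0], [0, 0, 0.7, 0, 0, 0, 0], [0, 0, 0.7, 0, 0, 1, 0]]])

```text
t: 30.8
ee_pos: [430.5, 29.4, 275.1]
orientation: [-0.077, -3.14, 0.0]
ft_force: [0.4, 0.4, -1.0]
width: 15.4
grasp_force: 30.0
```

Request:
step_arm(targets=[[[0.6, -0.16, 0.2, 0, 0, 0.4, 0], [0.6, -0.16, 0, 0, 0, 0, 0], [0.6, -0.16, 0, 0, 0, 0, 0], [0.6, -0.16, 0, 0, 0, 0, 0], [0.46, -0.18, 0, 0, 0, 0, 0]]])

```text
t: 31.42
ee_pos: [574.7, -11.8, 284.2]
orientation: [0.035, 3.141, 0.0]
ft_force: [1.1, 0.2, -1.7]
width: 15.9
grasp_force: 30.0
```

```bash
python3 - <<'E'
from h import *
pose(); p,K,T=snap('wrist','w10'); rolls('w10')
E
```

```text
t 31.43 pos [574.7 -11.8 284.2] xang 178.72 tilt [0.0002 0.    ] F [ 1.1  0.2 -1.7] w 15.9 g 30.0 q6 -1.59
orange [577.9  44.6  76.3  20.4  -1.4] [346. 215.]
orange [576.8  92.6  75.7  20.4 -11.9] [415. 204.]
green [ 6.189e+02 -1.090e+01  1.090e+02  3.160e+01 -3.000e-01] [276. 263.]
```

Request:
step_arm(targets=[[[0, 0, -0.6, 0, 0, 0, 0], [0, 0, -0.8, 0, 0, 0, 0], [0, 0, -0.35, 0, 0, 0, 0], [0, 0, -0.1, 0, 0, 0, 0], [0, 0, -0.06, 0, 0, 0, 0]]])

```text
t: 32.1
ee_pos: [574.2, -11.5, 189.3]
orientation: [0.035, 3.14, -0.0]
ft_force: [-0.8, -0.5, -1.3]
width: 15.7
grasp_force: 30.0
```

Request:
step_arm(targets=[[[0, 0, -0.02, 0, 0, 0, 0], [0, 0, 0, 0, 0, 0, 0], [0, 0, 0, 0, 0, 0, 0.34], [0, 0, 0, 0, 0, 0, 0.34], [0, 0, 0, 0, 0, 0, 0.34]]])

```text
t: 32.72
ee_pos: [573.9, -11.6, 187.8]
orientation: [0.035, 3.141, 0.0]
ft_force: [0.4, 0.3, -0.4]
width: 30.1
grasp_force: 0.0
```

Request:
step_arm(targets=[[[0, 0, 0.5, 0, 0, 0, 0.36], [0, 0, 0.8, 0, 0, 0, 0.36], [0, 0, 0.8, 0, 0, 0, 0.36], [0, 0.8, 0.8, 0, 0, -1, 0.5], [0, 0.8, 0.4, 0, 0, -1, 0.5]]])

```text
t: 33.35
ee_pos: [574.2, 69.0, 355.2]
orientation: [0.26, 3.128, 0.001]
ft_force: [-0.1, 0.2, 0.5]
width: 43.5
grasp_force: 0.0
```

```bash
python3 - <<'E'
from h import *
pose(); p,K,T=snap('wrist','w11'); rolls('w11')
E
```

```text
t 33.35 pos [574.2  69.  355.2] xang 170.51 tilt [0.0033 0.0003] F [-0.1  0.2  0.5] w 43.5 g 0.0 q6 -1.31
orange [577.4 100.9  77.3  18.5  -1.4] [303. 183.]
orange [577.2  46.5  77.9  19.   -1.1] [243. 192.]
```

View pics/w11.png

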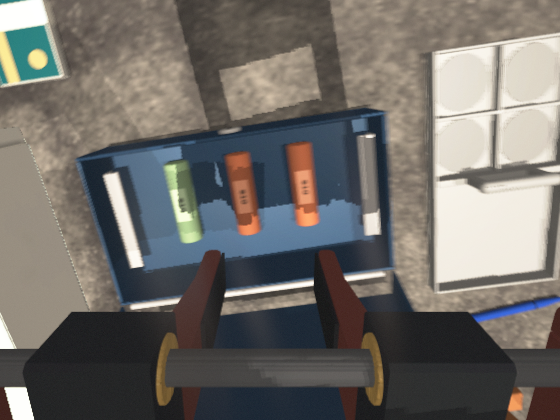

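All three rolls lie flat between the brackets. Next I'll go and fetch the tray.

Request:
step_arm(targets=[[[0.04, 0.4, 0, 0, 0, -1, 0.5], [0.04, 0.4, 0, 0, 0, -1, 0.5], [0.04, 0.4, 0, 0, 0, -1, 0.5], [0.04, 0.4, 0, 0, 0, -1, 0.5], [0.04, 0.4, 0, 0, 0, -1, 0.5]]])

```text
t: 34.02
ee_pos: [583.7, 168.9, 352.4]
orientation: [-0.797, -3.038, 0.0]
ft_force: [-0.9, -0.3, 0.8]
width: 43.6
grasp_force: 0.0
```

Request:
step_arm(targets=[[[0.04, 0.4, 0, 0, 0, -1, 0.5], [0.04, 0.4, 0, 0, 0, -1, 0.5], [0.04, 0.4, 0, 0, 0, -1, 0.5], [0.04, 0.4, 0, 0, 0, -1, 0.5], [0.04, 0.4, 0, 0, 0, -1, 0.5]]])

```text
t: 34.65
ee_pos: [593.8, 268.9, 352.3]
orientation: [-1.312, -2.854, 0.001]
ft_force: [-0.2, -0.7, -0.4]
width: 44.0
grasp_force: 0.0
```

Request:
step_arm(targets=[[[0, 0, 0, 0, 0, -1, 0.5], [0, 0, -0.2, 0, 0, -1, 0.5], [0, 0, -0.4, 0, 0, -1, 0.5], [0, 0, -0.4, 0, 0, -1, 0.5], [0, 0, -0.2, 0, 0, -1, 0.5]]])

```text
t: 35.28
ee_pos: [593.4, 268.1, 291.1]
orientation: [-1.788, -2.582, 0.003]
ft_force: [-0.7, 0.1, 0.0]
width: 44.1
grasp_force: 0.0
```

Request:
step_arm(targets=[[[0, 0, 0, 0, 0, -1, 0.5], [0, 0, 0, 0, 0, -1, 0.5], [0, 0, 0, 0, 0, -1, 0.5], [0, 0, 0, 0, 0, -1, 0.5], [0, 0, 0, 0, 0, -1, 0.5]]])

```text
t: 35.9
ee_pos: [593.7, 268.3, 292.3]
orientation: [-2.21, -2.233, 0.001]
ft_force: [0.0, 0.0, -0.4]
width: 43.8
grasp_force: 0.0
```

```bash
python3 - <<'E'
from h import *
pose(); p,K,T=snap('wrist','w12')
E
```

```text
t 35.9 pos [593.7 268.3 292.3] xang 90.61 tilt [-0.0005 -0.0002] F [ 0.   0.  -0.4] w 43.8 g 0.0 q6 0.4
```

View pics/w12.png

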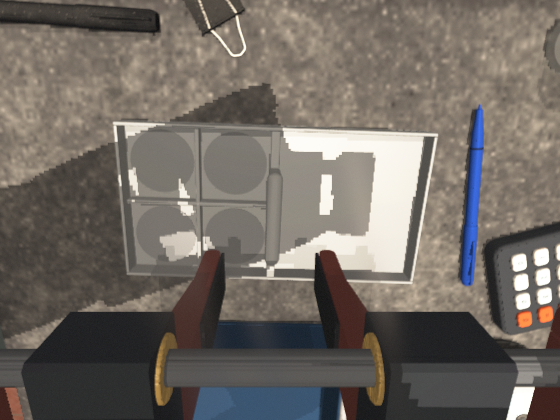

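Request:
step_arm(targets=[[[0.04, 0.1, -0.3, 0, 0, -0.48, 0.5], [0, 0, -0.6, 0, 0, 0, 0.5], [0, 0, -0.6, 0, 0, 0, 0.4], [0, 0, -0.18, 0, 0, 0, 0.4], [0, 0, 0, 0, 0, 0, 0.4]]])

```text
t: 36.58
ee_pos: [595.8, 273.4, 208.3]
orientation: [-2.244, -2.198, 0.001]
ft_force: [0.2, -0.5, 0.1]
width: 35.2
grasp_force: 0.0
```

Request:
step_arm(targets=[[[0, 0, 0, 0, 0, 0, 0.2], [0, 0, 0, 0, 0, 0, 0], [0, 0, 0, 0, 0, 0, 0], [0, 0, 0, 0, 0, 0, 0], [0, 0, 0, 0, 0, 0, 0]]])

```text
t: 37.2
ee_pos: [596.1, 273.6, 209.5]
orientation: [2.244, 2.198, 0.002]
ft_force: [-1.0, -0.7, 7.2]
width: 9.8
grasp_force: 30.0
```

```bash
python3 -c "
from h import *
pose()"
```

```text
t 37.2 pos [596.1 273.6 209.5] xang 88.8 tilt [0.0011 0.0005] F [-1.  -0.7  7.2] w 9.8 g 30.0 q6 0.43
```

Request:
step_arm(targets=[[[0, 0, 0.2, 0, 0, 0, 0], [0, 0, 0.9, 0, 0, 0, 0], [0, 0, 0.95, 0, 0, 0, 0], [0, 0, 0.95, 0, 0, 0, 0], [0, 0, 0.9, 0, 0, 0, 0]]])

```text
t: 37.83
ee_pos: [595.5, 273.3, 405.6]
orientation: [2.245, 2.198, 0.0]
ft_force: [0.5, 1.1, -0.8]
width: 9.6
grasp_force: 30.0
```

Request:
step_arm(targets=[[[-0.016, -0.23, 0, 0, 0, 1, 0], [-0.016, -0.23, 0, 0, 0, 1, 0], [-0.016, -0.23, 0, 0, 0, 1, 0], [-0.016, -0.23, 0, 0, 0, 1, 0], [-0.016, -0.23, 0, 0, 0, 1, 0]]])

```text
t: 38.45
ee_pos: [591.5, 215.5, 403.8]
orientation: [-1.826, -2.556, 0.001]
ft_force: [-0.8, 0.2, -1.2]
width: 10.0
grasp_force: 30.0
```

Request:
step_arm(targets=[[[-0.016, -0.23, 0, 0, 0, 1, 0], [-0.016, -0.23, 0, 0, 0, 1, 0], [-0.016, -0.23, 0, 0, 0, 1, 0], [-0.016, -0.23, 0, 0, 0, 1, 0], [-0.016, -0.23, 0, 0, 0, 1, 0]]])

```text
t: 39.08
ee_pos: [587.5, 158.0, 403.8]
orientation: [-1.354, -2.834, 0.0]
ft_force: [0.4, -0.3, -0.9]
width: 9.8
grasp_force: 30.0
```

Request:
step_arm(targets=[[[-0.016, -0.23, 0, 0, 0, 1, 0], [-0.016, -0.23, 0, 0, 0, 1, 0], [-0.016, -0.23, 0, 0, 0, 1, 0], [-0.016, -0.23, 0, 0, 0, 1, 0], [-0.016, -0.23, 0, 0, 0, 1, 0]]])

```text
t: 39.7
ee_pos: [583.5, 100.5, 403.8]
orientation: [-0.841, -3.027, 0.0]
ft_force: [0.6, 0.0, -1.7]
width: 9.6
grasp_force: 30.0
```

Request:
step_arm(targets=[[[-0.016, -0.23, 0, 0, 0, 1, 0], [-0.016, -0.23, 0, 0, 0, 1, 0], [-0.016, -0.23, 0, 0, 0, 1, 0], [-0.016, -0.23, 0, 0, 0, 1, 0], [-0.016, -0.23, 0, 0, 0, 1, 0]]])

```text
t: 40.33
ee_pos: [579.5, 43.1, 403.8]
orientation: [-0.303, -3.127, 0.0]
ft_force: [-0.3, 0.0, -2.0]
width: 9.9
grasp_force: 30.0
```

Request:
step_arm(targets=[[[0, 0, 0, 0, 0, 1, 0], [0, 0, 0, 0, 0, 1, 0], [0, 0, 0, 0, 0, 0.5, 0], [0, 0, -0.4, 0, 0, 0, 0], [0, 0, -0.4, 0, 0, 0, 0]]])

```text
t: 40.95
ee_pos: [579.7, 43.5, 363.6]
orientation: [0.033, 3.141, 0.0]
ft_force: [0.8, -0.7, -1.2]
width: 9.6
grasp_force: 30.0
```

Request:
step_arm(targets=[[[0, 0, -0.4, 0, 0, 0, 0], [0, 0, -0.4, 0, 0, 0, 0], [0, 0, 0, 0, 0, 0, 0], [0, 0, 0, 0, 0, 0, 0], [0, 0, 0, 0, 0, 0, 0]]])

```text
t: 41.58
ee_pos: [580.2, 43.5, 324.7]
orientation: [0.033, 3.14, 0.0]
ft_force: [-0.1, 0.9, -1.1]
width: 9.6
grasp_force: 30.0
```

```bash
python3 - <<'E'
from h import *
pose(); p,K,T=snap('wrist','w13')
E
```

```text
t 41.58 pos [580.2  43.5 324.7] xang 178.8 tilt [0.0017 0.0001] F [-0.1  0.9 -1.1] w 9.6 g 30.0 q6 -1.5
```

View pics/w13.png

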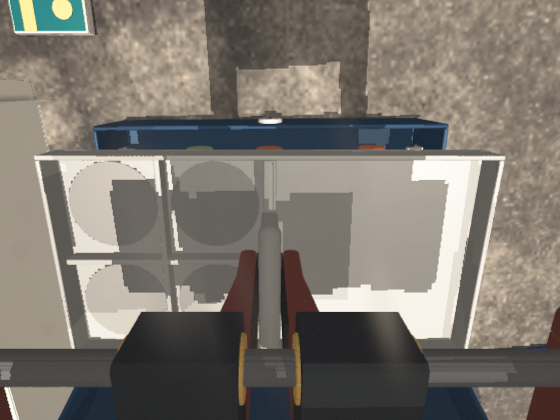

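```bash
python3 - <<'E'
from h import *
p,K,T=load("w13")
for z in (135,138): print(ray([(35,156),(502,155)],K,T,z).round(1))
print(ray([(96,126),(445,122),(270,119)],K,T,58).round(1))
# refine with edges: bright tray rim along columns; box front rim line
g=cv2.cvtColor(p,cv2.COLOR_RGB2GRAY).astype(int)
for u in (60,150,350,450): 
    print(u,[(v,g[v,u]) for v in range(146,166)])
for v in (140,):
    print([(u,*p[v,u]) for u in list(range(88,104))+list(range(436,452))])
E
```

```text
[[523.1 -62.4 135. ]
 [527.2 153.5 135. ]]
[[522.6 -60.5 138. ]
 [526.7 151.6 138. ]]
[[516.3 -67.6  58. ]
 [518.6 161.2  58. ]
 [514.2  46.7  58. ]]
60 [(146, np.int64(151)), (147, np.int64(147)), (148, np.int64(141)), (149, np.int64(126)), (150, np.int64(99)), (151, np.int64(96)), (152, np.int64(96)), (153, np.int64(98)), (154, np.int64(99)), (155, np.int64(147)), (156, np.int64(215)), (157, np.int64(224)), (158, np.int64(223)), (159, np.int64(221)), (160, np.int64(231)), (161, np.int64(242)), (162, np.int64(242)), (163, np.int64(243)), (164, np.int64(245)), (165, np.int64(236))]
150 [(146, np.int64(58)), (147, np.int64(56)), (148, np.int64(57)), (149, np.int64(75)), (150, np.int64(103)), (151, np.int64(98)), (152, np.int64(98)), (153, np.int64(102)), (154, np.int64(100)), (155, np.int64(126)), (156, np.int64(188)), (157, np.int64(224)), (158, np.int64(222)), (159, np.int64(218)), (160, np.int64(227)), (161, np.int64(239)), (162, np.int64(240)), (163, np.int64(240)), (164, np.int64(239)), (165, np.int64(239))]
350 [(146, np.int64(61)), (147, np.int64(62)), (148, np.int64(62)), (149
[... 1696 characters left out ...]
.uint8(28), np.uint8(40), np.uint8(55)), (439, np.uint8(30), np.uint8(41), np.uint8(54)), (440, np.uint8(30), np.uint8(41), np.uint8(55)), (441, np.uint8(27), np.uint8(38), np.uint8(52)), (442, np.uint8(36), np.uint8(52), np.uint8(68)), (443, np.uint8(64), np.uint8(88), np.uint8(112)), (444, np.uint8(95), np.uint8(124), np.uint8(151)), (445, np.uint8(104), np.uint8(134), np.uint8(164)), (446, np.uint8(97), np.uint8(112), np.uint8(131)), (447, np.uint8(159), np.uint8(149), np.uint8(138)), (448, np.uint8(175), np.uint8(160), np.uint8(144)), (449, np.uint8(176), np.uint8(161), np.uint8(143)), (450, np.uint8(175), np.uint8(161), np.uint8(141)), (451, np.uint8(172), np.uint8(156), np.uint8(139))]
```

The tray is centred over the box to within about 1 mm, and there are 4 mm of play each way. Now I'll lower it.

Request:
step_arm(targets=[[[0, 0, -0.4, 0, 0, 0, 0], [0, 0, -0.4, 0, 0, 0, 0], [0, 0, -0.3, 0, 0, 0, 0], [0, 0, -0.2, 0, 0, 0, 0], [0, 0, -0.2, 0, 0, 0, 0]]])

```text
t: 42.25
ee_pos: [580.0, 43.5, 248.4]
orientation: [0.033, 3.141, 0.0]
ft_force: [0.5, -0.7, -1.6]
width: 9.9
grasp_force: 30.0
```

Request:
step_arm(targets=[[[0, 0, -0.1, 0, 0, 0, 0], [0, 0, -0.06, 0, 0, 0, 0], [0, 0, -0.06, 0, 0, 0, 0], [0, 0, 0, 0, 0, 0, 0], [0, 0, 0, 0, 0, 0, 0]]])

```text
t: 42.88
ee_pos: [579.9, 43.5, 237.9]
orientation: [0.033, 3.141, -0.0]
ft_force: [0.1, 0.1, -2.0]
width: 9.9
grasp_force: 30.0
```

Request:
step_arm(targets=[[[0, 0, -0.03, 0, 0, 0, 0], [0, 0, -0.02, 0, 0, 0, 0], [0, 0, 0, 0, 0, 0, 0], [0, 0, 0, 0, 0, 0, 0], [0, 0, 0, 0, 0, 0, 0]]])

```text
t: 43.5
ee_pos: [580.0, 43.4, 236.5]
orientation: [0.033, 3.141, 0.0]
ft_force: [-2.5, 0.1, 10.9]
width: 9.9
grasp_force: 30.0
```

Request:
step_arm(targets=[[[0, 0, 0, 0, 0, 0, 0.3], [0, 0, 0, 0, 0, 0, 0.4], [0, 0, 0.4, 0, 0, 0, 0.4], [0, 0, 0.8, 0, 0, 0, 0.4], [0, 0, 0.8, 0, 0, 0, 0.6]]])

```text
t: 44.12
ee_pos: [579.8, 43.5, 337.2]
orientation: [0.033, 3.141, 0.0]
ft_force: [0.4, 0.1, -0.0]
width: 42.2
grasp_force: 0.0
```

```bash
python3 - <<'E'
from h import *
pose(); p,K,T=snap('wrist','w14')
g=cv2.cvtColor(p,cv2.COLOR_RGB2GRAY)
# bright tray rims
m=(p.min(2)>110).astype(np.uint8)
for c in blobs(m,300,(40,60,520,250))[:8]: print(cv2.boundingRect(c),cv2.contourArea(c))
E
```

```text
t 44.12 pos [579.8  43.5 337.2] xang 178.8 tilt [0.0002 0.    ] F [ 0.4  0.1 -0. ] w 42.2 g 0.0 q6 -1.5
(117, 133, 306, 117) 26657.0
(364, 60, 156, 190) 18526.5
(40, 60, 60, 190) 7338.0
(80, 60, 136, 66) 6176.5
(238, 60, 102, 57) 4693.0
(202, 167, 61, 35) 499.5
```

Request:
step_arm(targets=[[[-0.6, -0.6, 0, 0, 0, 0, 1], [-0.6, -0.6, 0, 0, 0, 0, 1], [-0.6, -0.6, 0, 0, 0, 0, 1], [-0.6, -0.6, 0, 0, 0, 0, 1], [-0.6, -0.6, 0, 0, 0, 0, 1]]])

```text
t: 44.8
ee_pos: [429.0, -107.4, 336.2]
orientation: [0.032, 3.14, -0.001]
ft_force: [-0.0, -1.1, -0.8]
width: 87.6
grasp_force: 0.0
```

Request:
step_arm(targets=[[[0, -0.1, 0, 0, 0, 0, 1], [0, 0, 0, 0, 0, 0, 1], [0, 0, 0, 0, 0, 0, 1], [0, 0, 0, 0, 0, 0, 1], [0, 0, 0, 0, 0, 0, 1]]])

```text
t: 45.42
ee_pos: [430.1, -111.1, 335.1]
orientation: [-0.031, -3.141, -0.0]
ft_force: [0.9, -0.0, 0.7]
width: 88.1
grasp_force: 0.0
```

```bash
cat >> h.py <<'E'
def packs(fn,z=12):
    p,K,T=load(fn); H=cv2.cvtColor(p,cv2.COLOR_RGB2HSV); h,s,v=[H[:,:,i].astype(int) for i in range(3)]
    for nm,m in (("teal",(h>75)&(h<98)&(s>100)&(v>50)),("red",((h<8)|(h>170))&(s>140)&(v>90)),("amber",(h>20)&(h<33)&(s>120)&(v>90))):
        m=cv2.morphologyEx(m.astype(np.uint8),cv2.MORPH_CLOSE,np.ones((41,41)))
        for c in blobs(m,400,(0,0,560,420))[:2]:
            r=rect3(c,K,T,z); print(nm,r,cv2.boundingRect(c),cv2.contourArea(c))
E
python3 - <<'E'
from h import *
pose(); p,K,T=snap('wrist','w15'); packs('w15')
E
```

```text
t 45.42 pos [ 430.1 -111.1  335.1] xang 178.85 tilt [-0.0002  0.0001] F [ 0.9 -0.   0.7] w 88.1 g 0.0 q6 -1.83
teal [ 410.  -110.5   81.7   50.3   -1.2] (237, 121, 63, 97) 5640.0
red [ 364.5 -220.1  194.5  168.1   88.8] (0, 0, 252, 218) 24760.5
red [319.2 -56.4 155.6  71.1  88.8] (234, 0, 209, 102) 6612.5
amber [ 411.6 -112.6   70.9   31.2   -0.7] (247, 130, 38, 84) 649.5
```

Request:
step_arm(targets=[[[-0.4, 0, -0.4, 0, 0, 0, 1], [0, 0, -0.9, 0, 0, 0, 1], [0, 0, -0.9, 0, 0, 0, 1], [0, 0, -0.7, 0, 0, 0, 1], [0, 0, -0.1, 0, 0, 0, 1]]])

```text
t: 46.1
ee_pos: [409.2, -111.2, 183.4]
orientation: [-0.033, -3.137, -0.002]
ft_force: [0.5, 0.1, 0.3]
width: 87.6
grasp_force: 0.0
```

Request:
step_arm(targets=[[[0, 0, -0.02, 0, 0, 0, 1], [0, 0, 0, 0, 0, 0, 0], [0, 0, 0, 0, 0, 0, 0], [0, 0, 0, 0, 0, 0, 0], [0, 0, 0, 0, 0, 0, 0]]])

```text
t: 46.72
ee_pos: [410.0, -111.6, 184.6]
orientation: [0.033, 3.141, -0.0]
ft_force: [0.1, 0.1, 6.8]
width: 53.6
grasp_force: 30.0
```

```bash
python3 - <<'E'
from h import *
pose(); p,K,T=snap('wrist','w16'); packs('w16')
E
```

```text
t 46.73 pos [ 410.  -111.6  184.6] xang 178.8 tilt [ 0.0008 -0.0002] F [0.1 0.1 6.8] w 53.6 g 30.0 q6 -1.84
teal [ 408.3 -110.5   78.6   50.8   -1.2] (210, 195, 119, 154) 16606.5
red [ 404.4 -212.6   78.5   58.8   -2.6] (0, 192, 116, 153) 13418.0
```

Request:
step_arm(targets=[[[0, 0, 0.4, 0, 0, 0, 0], [0, 0, 0.8, 0, 0, 0, 0], [0, 0, 0.8, 0, 0, 0, 0], [0.4, 0.5, 0.2, 0, 0, 0, 0], [0.6, 0.74, 0, 0, 0, 0, 0]]])

```text
t: 47.4
ee_pos: [460.2, -49.5, 295.5]
orientation: [0.036, 3.139, -0.001]
ft_force: [0.4, -0.4, -0.1]
width: 53.8
grasp_force: 30.0
```

Request:
step_arm(targets=[[[0.6, 0.74, 0, 0, 0, 0, 0], [0.6, 0.74, 0, 0, 0, 0, 0], [0.6, 0.74, 0, 0, 0, 0, 0], [0.62, 0.76, 0, 0, 0, 0, 0], [0, 0, 0, 0, 0, 0, 0]]])

```text
t: 48.02
ee_pos: [582.3, 101.7, 294.1]
orientation: [0.028, 3.14, 0.001]
ft_force: [-0.5, -0.2, -1.9]
width: 53.8
grasp_force: 30.0
```

Request:
step_arm(targets=[[[0, 0, -0.3, 0, 0, 0, 0], [0, 0, -0.5, 0, 0, 0, 0], [0, 0, 0, 0, 0, 0, 0], [0, 0, 0, 0, 0, 0, 0], [0, 0, 0, 0, 0, 0, 0]]])

```text
t: 48.65
ee_pos: [581.0, 99.1, 255.0]
orientation: [0.034, 3.14, 0.0]
ft_force: [0.0, -0.5, -0.5]
width: 53.7
grasp_force: 30.0
```

```bash
python3 - <<'E'
from h import *
pose(); p,K,T=snap('wrist','w17'); packs('w17',100)
E
```

```text
t 48.65 pos [581.   99.1 255. ] xang 178.77 tilt [0.0012 0.0001] F [ 0.  -0.5 -0.5] w 53.7 g 30.0 q6 -1.4
teal [569.9 100.5  69.5  44.9  -1.3] (210, 195, 119, 154) 16629.5
```

View pics/w17.png

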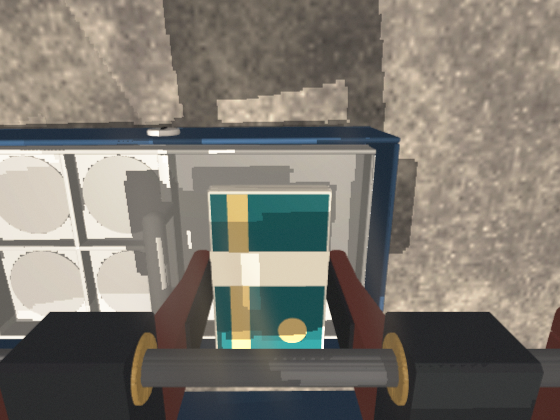

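The last view shows the teal pack inside the plain bay, with clearance all round. Now I'll lower it.

Request:
step_arm(targets=[[[0, 0, -0.3, 0, 0, 0, 0], [0, 0, -0.3, 0, 0, 0, 0], [0, 0, -0.12, 0, 0, 0, 0], [0, 0, -0.04, 0, 0, 0, 0], [0, 0, 0, 0, 0, 0, 0]]])

```text
t: 49.32
ee_pos: [580.9, 99.5, 216.0]
orientation: [-0.033, -3.141, 0.0]
ft_force: [-0.8, -0.9, -0.6]
width: 53.9
grasp_force: 30.0
```

Request:
step_arm(targets=[[[0, 0, -0.02, 0, 0, 0, 0], [0, 0, -0.02, 0, 0, 0, 0], [0, 0, 0, 0, 0, 0, 0], [0, 0, 0, 0, 0, 0, 0], [0, 0, 0, 0, 0, 0, 0]]])

```text
t: 49.95
ee_pos: [580.8, 99.4, 214.2]
orientation: [0.033, 3.141, 0.0]
ft_force: [-0.6, -0.6, -0.9]
width: 53.5
grasp_force: 30.0
```

```bash
python3 - <<'E'
from h import *
pose()
E
```

```text
t 49.95 pos [580.8  99.4 214.2] xang 178.8 tilt [0.0001 0.    ] F [-0.6 -0.6 -0.9] w 53.5 g 30.0 q6 -1.4
```

Request:
step_arm(targets=[[[0, 0, -0.02, 0, 0, 0, 0], [0, 0, 0, 0, 0, 0, 0], [0, 0, 0, 0, 0, 0, 0.68], [0, 0, 0, 0, 0, 0, 0.68], [0, 0, 0, 0, 0, 0, 0.68]]])

```text
t: 50.58
ee_pos: [580.8, 99.4, 213.0]
orientation: [-0.033, -3.141, 0.0]
ft_force: [-0.3, 0.0, 0.2]
width: 59.5
grasp_force: 0.0
```

Request:
step_arm(targets=[[[0, 0, 0.3, 0, 0, 0, 0.7], [0, 0, 0.7, 0, 0, 0, 0.7], [0, 0, 0.8, 0, 0, 0, 0.8], [-0.4, -0.8, 0.6, 0, 0, 0, 0.9], [-0.5, -1, 0, 0, 0, 0, 1]]])

```text
t: 51.2
ee_pos: [536.5, 9.1, 336.7]
orientation: [0.03, 3.135, -0.0]
ft_force: [0.0, -1.0, 0.3]
width: 85.3
grasp_force: 0.0
```

Request:
step_arm(targets=[[[-0.5, -1, 0, 0, 0, 0, 1], [-0.5, -1, 0, 0, 0, 0, 1], [-0.5, -1, 0, 0, 0, 0, 1], [-0.4, -0.9, 0, 0, 0, 0, 1], [-0.2, -0.5, 0, 0, 0, 0, 1]]])

```text
t: 51.82
ee_pos: [429.7, -212.4, 334.2]
orientation: [0.036, 3.14, -0.001]
ft_force: [2.2, -0.4, 0.8]
width: 88.0
grasp_force: 0.0
```

Request:
step_arm(targets=[[[0, 0, 0, 0, 0, 0, 1], [0, 0, 0, 0, 0, 0, 1], [0, 0, 0, 0, 0, 0, 1], [0, 0, 0, 0, 0, 0, 1], [0, 0, 0, 0, 0, 0, 1]]])

```text
t: 52.45
ee_pos: [431.0, -210.1, 333.1]
orientation: [-0.031, -3.141, -0.0]
ft_force: [-0.3, 0.6, -0.4]
width: 87.6
grasp_force: 0.0
```

```bash
python3 - <<'E'
from h import *
pose(); p,K,T=snap('wrist','w18'); packs('w18')
H=cv2.cvtColor(p,cv2.COLOR_RGB2HSV); 
print('col row180-ish', [tuple(H[170,u]) for u in range(215,320,6)])
print('rows', [(v,)+tuple(H[v,285]) for v in range(100,240,6)])
E
```

```text
t 52.45 pos [ 431.  -210.1  333.1] xang 178.85 tilt [-0.0001  0.0001] F [-0.3  0.6 -0.4] w 87.6 g 0.0 q6 -2.03
red [ 316.  -235.5  360.5   69.9   88.1] (0, 0, 476, 101) 27142.5
red [ 394.7 -208.4  106.9   50.5   -2.6] (238, 84, 64, 131) 6541.0
amber [ 406.8 -303.2   82.6   50.9    0.7] (117, 117, 66, 100) 4949.5
col row180-ish [(np.uint8(25), np.uint8(42), np.uint8(36)), (np.uint8(15), np.uint8(40), np.uint8(38)), (np.uint8(19), np.uint8(49), np.uint8(42)), (np.uint8(15), np.uint8(45), np.uint8(34)), (np.uint8(4), np.uint8(159), np.uint8(96)), (np.uint8(4), np.uint8(147), np.uint8(99)), (np.uint8(17), np.uint8(59), np.uint8(138)), (np.uint8(11), np.uint8(86), np.uint8(125)), (np.uint8(8), np.uint8(85), np.uint8(120)), (np.uint8(15), np.uint8(59), np.uint8(130)), (np.uint8(13), np.uint8(57), np.uint8(147)), (np.uint8(14), np.uint8(55), np.uint8(184)), (np.uint8(15), np.uint8(58), np.uint8(179)), (np.uint8(15), np.uint8(54), np.uint8(183)), (np.uint8(17), np.uint8(50), np.uint8(190)), (np.uint8(25), np.uint8(38), np.uint8(40)), (np.uint8(16), np.uint8(46), np.uint8(61)), (np.uint8(6), 
[... 530 characters left out ...]
)), (160, np.uint8(18), np.uint8(45), np.uint8(200)), (166, np.uint8(18), np.uint8(45), np.uint8(199)), (172, np.uint8(2), np.uint8(184), np.uint8(129)), (178, np.uint8(3), np.uint8(187), np.uint8(128)), (184, np.uint8(3), np.uint8(185), np.uint8(128)), (190, np.uint8(2), np.uint8(183), np.uint8(127)), (196, np.uint8(17), np.uint8(62), np.uint8(188)), (202, np.uint8(18), np.uint8(64), np.uint8(187)), (208, np.uint8(2), np.uint8(184), np.uint8(125)), (214, np.uint8(3), np.uint8(165), np.uint8(131)), (220, np.uint8(15), np.uint8(46), np.uint8(78)), (226, np.uint8(15), np.uint8(45), np.uint8(90)), (232, np.uint8(17), np.uint8(52), np.uint8(99)), (238, np.uint8(16), np.uint8(49), np.uint8(114))]
```

```bash
python3 - <<'E'
from h import *
for fn in ("w15","w18"):
    p,K,T=load(fn); H=cv2.cvtColor(p,cv2.COLOR_RGB2HSV).astype(int)
    m=((H[...,1]>110)&(H[...,2]>50)).astype(np.uint8)
    m[:109]=0; m=cv2.morphologyEx(m,cv2.MORPH_OPEN,np.ones((3,3))); m=cv2.morphologyEx(m,cv2.MORPH_CLOSE,np.ones((41,41)))
    for c in blobs(m,1500,(100,109,330,240)): print(fn,rect3(c,K,T,12),cv2.boundingRect(c))
    for u in (245,292): print([int(x) for x in H[108:126,u,2]],[int(x) for x in H[210:226,u,2]])
E
```

```text
w15 [ 407.1 -209.    83.5   51.3   -2.8] (116, 118, 67, 100)
w15 [ 410.  -110.4   81.6   50.2   -1.2] (237, 121, 63, 97)
[21, 30, 39, 42, 40, 41, 44, 45, 47, 55, 93, 144, 151, 92, 90, 91, 91, 90] [49, 52, 48, 47, 81, 119, 119, 116, 172, 215, 61, 60, 61, 63, 67, 72]
[35, 56, 70, 75, 78, 77, 68, 46, 46, 52, 98, 152, 151, 72, 74, 76, 77, 74] [67, 68, 67, 65, 67, 66, 67, 68, 112, 166, 122, 116, 109, 111, 114, 113]
w18 [ 407.1 -208.9   83.4   50.7   -2.6] (238, 115, 64, 101)
w18 [ 4.069e+02 -3.033e+02  8.350e+01  5.160e+01  3.000e-01] (117, 117, 74, 101)
[31, 38, 38, 40, 74, 135, 164, 138, 129, 128, 130, 128, 129, 128, 130, 129, 127, 127] [96, 97, 99, 103, 125, 137, 89, 83, 77, 172, 246, 246, 246, 246, 246, 246]
[55, 63, 67, 64, 50, 67, 130, 164, 144, 132, 133, 134, 133, 133, 133, 132, 133, 132] [124, 125, 126, 126, 131, 136, 106, 44, 60, 78, 80, 81, 82, 86, 88, 87]
```

Request:
step_arm(targets=[[[-0.48, 0, -0.4, 0, 0, -0.38, 1], [0, 0, -0.9, 0, 0, 0, 1], [0, 0, -0.9, 0, 0, 0, 1], [0, 0, -0.66, 0, 0, 0, 1], [0, 0, -0.1, 0, 0, 0, 1]]])

```text
t: 53.12
ee_pos: [406.2, -210.1, 183.5]
orientation: [-0.074, -3.137, -0.003]
ft_force: [0.2, 0.7, 0.4]
width: 87.8
grasp_force: 0.0
```

Request:
step_arm(targets=[[[0, 0, -0.02, 0, 0, 0, 1], [0, 0, 0, 0, 0, 0, 0], [0, 0, 0, 0, 0, 0, 0], [0, 0, 0, 0, 0, 0, 0], [0, 0, 0, 0, 0, 0, 0]]])

```text
t: 53.75
ee_pos: [406.9, -210.6, 184.6]
orientation: [0.075, 3.14, -0.001]
ft_force: [-0.1, 0.3, 5.4]
width: 53.6
grasp_force: 30.0
```

```bash
cat >> h.py <<'E'
def front(fn,sgn=1):
    "rows of the pack's front (image-top) edge at columns across the held pack: strong gray step"
    p,K,T=load(fn); H=cv2.cvtColor(p,cv2.COLOR_RGB2HSV).astype(int)
    m=((H[...,1]>110)&(H[...,2]>40)).astype(np.uint8); m[:150]=0
    m=cv2.morphologyEx(m,cv2.MORPH_OPEN,np.ones((3,3)))
    out=[]
    for u in (225,235,285,300,315):
        v=np.flatnonzero(m[:,u]); out.append((u,int(v[0]) if len(v) else None))
    r=m[205:240,190:350].sum(0); c=np.flatnonzero(r>15)
    print(fn,"first colour rows",out,"cols",c.min()+190,c.max()+190)
E
python3 - <<'E'
from h import *
pose(); p,K,T=snap('wrist','w19'); front('w16'); front('w17'); front('w19')
E
```

```text
t 53.75 pos [ 406.9 -210.6  184.6] xang 177.28 tilt [ 0.0007 -0.0003] F [-0.1  0.3  5.4] w 53.6 g 30.0 q6 -2.03
w16 first colour rows [(225, 195), (235, 221), (285, 195), (300, 195), (315, 195)] cols 212 326
w17 first colour rows [(225, 195), (235, 195), (285, 195), (300, 195), (315, 195)] cols 212 326
w19 first colour rows [(225, 194), (235, None), (285, 194), (300, 194), (315, 194)] cols 212 327
```

Request:
step_arm(targets=[[[0, 0, 0.4, 0, 0, 0, 0], [0, 0, 0.8, 0, 0, 0, 0], [0, 0, 0.8, 0, 0, 0.38, 0], [0.38, 0.7, 0.2, 0, 0, 0, 0], [0.56, 1, 0, 0, 0, 0, 0]]])

```text
t: 54.42
ee_pos: [454.3, -125.5, 295.5]
orientation: [0.038, 3.139, -0.001]
ft_force: [1.1, -1.9, -0.9]
width: 53.9
grasp_force: 30.0
```

Request:
step_arm(targets=[[[0.56, 1, 0, 0, 0, 0, 0], [0.56, 1, 0, 0, 0, 0, 0], [0.56, 1, 0, 0, 0, 0, 0], [0.56, 1, 0, 0, 0, 0, 0], [0.3, 0.5, 0, 0, 0, 0, 0]]])

```text
t: 55.05
ee_pos: [581.7, 102.1, 294.0]
orientation: [0.03, 3.141, 0.0]
ft_force: [-0.4, -0.7, -1.1]
width: 53.6
grasp_force: 30.0
```

Request:
step_arm(targets=[[[0, 0, -0.3, 0, 0, 0, 0], [0, 0, -0.5, 0, 0, 0, 0], [0, 0, 0, 0, 0, 0, 0], [0, 0, 0, 0, 0, 0, 0], [0, 0, 0, 0, 0, 0, 0]]])

```text
t: 55.68
ee_pos: [581.0, 99.0, 255.0]
orientation: [0.034, 3.14, 0.0]
ft_force: [-0.1, 0.1, -1.3]
width: 53.7
grasp_force: 30.0
```

```bash
python3 - <<'E'
from h import *
pose(); p,K,T=snap('wrist','w20'); front('w20')
H=cv2.cvtColor(p,cv2.COLOR_RGB2HSV).astype(int)
m=((H[...,0]>75)&(H[...,0]<98)&(H[...,1]>100)).astype(np.uint8)
for c in blobs(m,20): print(cv2.boundingRect(c),cv2.contourArea(c))
E
```

```text
t 55.67 pos [581.  99. 255.] xang 178.76 tilt [0.0012 0.0001] F [-0.1  0.1 -1.3] w 53.7 g 30.0 q6 -1.4
w20 first colour rows [(225, 174), (235, None), (285, 174), (300, 174), (315, 174)] cols 211 327
(253, 174, 65, 10) 567.5
(223, 174, 12, 10) 99.0
```

```bash
python3 - <<'E'
from h import *
p,K,T=load("w20")
print("teal",ray([(223,174),(318,174)],K,T,41.5).round(1)); 
H=cv2.cvtColor(p,cv2.COLOR_RGB2HSV).astype(int)
m=(((H[...,0]<8)|(H[...,0]>170))&(H[...,1]>120)&(H[...,2]>50)).astype(np.uint8)
v=[np.flatnonzero(m[150:,u])[0]+150 for u in (225,300,315)]; print(v)
print("red",ray([(212,v[0]),(327,v[0])],K,T,82.4).round(1))
E
```

```text
teal [[539.3  76.4  41.5]
 [540.5 127.3  41.5]]
[np.int64(194), np.int64(194), np.int64(194)]
red [[539.1  76.6  82.4]
 [540.2 125.9  82.4]]
```

Both front edges line up to within 1 mm. Now I'll lower the red pack onto the teal one.

Request:
step_arm(targets=[[[0, 0, -0.3, 0, 0, 0, 0], [0, 0, -0.18, 0, 0, 0, 0], [0, 0, -0.04, 0, 0, 0, 0], [0, 0, -0.03, 0, 0, 0, 0], [0, 0, 0, 0, 0, 0, 0]]])

```text
t: 56.35
ee_pos: [580.9, 99.5, 226.7]
orientation: [0.033, 3.141, 0.0]
ft_force: [-0.4, -0.3, -0.6]
width: 53.8
grasp_force: 30.0
```

Request:
step_arm(targets=[[[0, 0, -0.02, 0, 0, 0, 0], [0, 0, 0, 0, 0, 0, 0], [0, 0, 0, 0, 0, 0, 0], [0, 0, 0, 0, 0, 0, 0], [0, 0, 0, 0, 0, 0, 0]]])

```text
t: 56.98
ee_pos: [581.0, 99.5, 226.1]
orientation: [0.033, 3.141, 0.0]
ft_force: [-1.8, 0.2, 5.8]
width: 53.2
grasp_force: 30.0
```

Request:
step_arm(targets=[[[0, 0, 0, 0, 0, 0, 0.68], [0, 0, 0, 0, 0, 0, 0.68], [0, 0, 0, 0, 0, 0, 0.68], [0, 0, 0.3, 0, 0, 0, 0.7], [0, 0, 0.7, 0, 0, 0, 0.7]]])

```text
t: 57.6
ee_pos: [580.3, 99.3, 275.6]
orientation: [-0.033, -3.138, 0.001]
ft_force: [0.6, -0.2, 0.8]
width: 61.2
grasp_force: 0.0
```

Request:
step_arm(targets=[[[0, 0, 0.8, 0, 0, 0, 0.8], [-0.5, -0.8, 0.4, 0, 0, 0, 0.9], [-0.6, -1, 0, 0, 0, 0, 1], [-0.6, -1, 0, 0, 0, 0, 1], [-0.6, -1, 0, 0, 0, 0, 1]]])

```text
t: 58.22
ee_pos: [464.8, -91.8, 336.8]
orientation: [0.032, 3.14, -0.001]
ft_force: [0.6, 0.2, 1.1]
width: 87.5
grasp_force: 0.0
```

Request:
step_arm(targets=[[[-0.5, -1, 0, 0, 0, 0, 1], [-0.22, -1, 0, 0, 0, 0, 1], [0, -1, 0, 0, 0, 0, 1], [0, -0.8, 0, 0, 0, 0, 1], [0, -0.45, 0, 0, 0, 0, 1]]])

```text
t: 58.85
ee_pos: [429.7, -304.8, 336.6]
orientation: [0.036, 3.14, -0.001]
ft_force: [-0.4, 0.4, 0.2]
width: 87.8
grasp_force: 0.0
```

Request:
step_arm(targets=[[[0, 0, 0, 0, 0, 0, 1], [0, 0, 0, 0, 0, 0, 1], [0, 0, 0, 0, 0, 0, 1], [0, 0, 0, 0, 0, 0, 1], [0, 0, 0, 0, 0, 0, 1]]])

```text
t: 59.48
ee_pos: [429.9, -302.6, 335.7]
orientation: [-0.032, -3.141, -0.0]
ft_force: [0.4, -0.3, -0.1]
width: 87.7
grasp_force: 0.0
```

```bash
python3 - <<'E'
from h import *
pose(); p,K,T=snap('wrist','w21')
H=cv2.cvtColor(p,cv2.COLOR_RGB2HSV).astype(int)
m=((H[...,0]>18)&(H[...,0]<33)&(H[...,1]>110)&(H[...,2]>50)).astype(np.uint8); m[:105]=0
m=cv2.morphologyEx(m,cv2.MORPH_OPEN,np.ones((3,3))); m=cv2.morphologyEx(m,cv2.MORPH_CLOSE,np.ones((41,41)))
for c in blobs(m,1000): print(rect3(c,K,T,12),cv2.boundingRect(c))
for u in (245,292): print([int(x) for x in H[108:130,u,2]],[int(x) for x in H[208:230,u,2]])
E
```

```text
t 59.48 pos [ 429.9 -302.6  335.7] xang 178.84 tilt [-0.0001  0.0001] F [ 0.4 -0.3 -0.1] w 87.7 g 0.0 q6 -2.19
[24, 32, 37, 40, 39, 41, 60, 117, 155, 126, 58, 57, 57, 59, 57, 57, 58, 57, 58, 57, 58, 56] [127, 129, 127, 127, 126, 125, 192, 246, 223, 81, 78, 75, 73, 70, 68, 67, 171, 246, 246, 246, 245, 245]
[29, 40, 42, 44, 59, 98, 145, 179, 180, 180, 179, 179, 180, 179, 178, 178, 178, 179, 179, 179, 179, 178] [171, 171, 172, 173, 171, 174, 157, 93, 61, 56, 54, 51, 49, 170, 247, 246, 247, 246, 246, 246, 247, 246]
```

```bash
python3 - <<'E'
from h import *
for fn,pts in (("w15",[(245,118),(245,219.5),(292,118),(292,219)]),("w18",[(245,112.2),(245,215.5),(292,113.8),(292,216)]),("w21",[(245,115),(245,216.3),(292,113),(292,214.5)])):
    p,K,T=load(fn); R=ray(pts,K,T,12); print(fn,R.round(1)[:,:2].tolist(),R.mean(0).round(1), (np.degrees(np.arctan2(R[2]-R[0],1)[0]), np.degrees(np.arctan((R[0]-R[2])[0]/(R[2]-R[0])[1]))))
p,K,T=load("w21"); H=cv2.cvtColor(p,cv2.COLOR_RGB2HSV).astype(int)
for v in (135,195): print(v,[int(x) for x in H[v,228:246,2]],[int(x) for x in H[v,295:315,2]])
E
```

```text
w15 [[366.4, -128.0], [452.7, -131.5], [367.2, -90.3], [453.0, -90.4]] [ 409.8 -110.    12. ] (np.float64(37.42760218064309), np.float64(-1.162994846618557))
w18 [[362.8, -226.6], [449.3, -230.1], [364.8, -189.3], [450.5, -189.5]] [ 406.8 -208.9   12. ] (np.float64(63.2863070908042), np.float64(-3.050941486409531))
w21 [[364.0, -319.4], [449.8, -322.9], [363.2, -281.7], [449.0, -281.8]] [ 406.5 -301.5   12. ] (np.float64(-38.05889185637979), np.float64(1.190090967805123))
135 [44, 45, 45, 36, 94, 167, 175, 173, 173, 174, 174, 175, 173, 174, 155, 56, 58, 59] [178, 182, 173, 109, 40, 41, 41, 44, 44, 46, 47, 45, 45, 44, 45, 49, 50, 44, 42, 41]
195 [42, 40, 34, 32, 35, 35, 34, 46, 88, 130, 127, 128, 126, 126, 125, 127, 127, 114] [172, 173, 176, 162, 56, 48, 45, 46, 46, 45, 49, 51, 53, 54, 48, 44, 42, 41, 41, 45]
```

Request:
step_arm(targets=[[[-0.47, -0.01, -0.4, 0, 0, 0.59, 1], [0, 0, -0.9, 0, 0, 0, 1], [0, 0, -0.9, 0, 0, 0, 1], [0, 0, -0.71, 0, 0, 0, 1], [0, 0, -0.1, 0, 0, 0, 1]]])

```text
t: 60.15
ee_pos: [405.6, -303.0, 183.3]
orientation: [0.032, -3.138, -0.004]
ft_force: [-1.0, 0.5, 0.2]
width: 87.7
grasp_force: 0.0
```

Request:
step_arm(targets=[[[0, 0, -0.02, 0, 0, 0, 1], [0, 0, 0, 0, 0, 0, 0], [0, 0, 0, 0, 0, 0, 0], [0, 0, 0, 0, 0, 0, 0], [0, 0, 0, 0, 0, 0, 0]]])

```text
t: 60.78
ee_pos: [406.4, -303.7, 184.7]
orientation: [-0.032, 3.141, -0.001]
ft_force: [-1.2, 1.3, 4.8]
width: 53.9
grasp_force: 30.0
```

```bash
python3 - <<'E'
from h import *
pose(); p,K,T=snap('wrist','w22'); front('w22')
q=load("w19")[0]
for u in (225,300): print([int(x) for x in p[180:200,u].max(1)],[int(x) for x in q[180:200,u].max(1)])
E
```

```text
t 60.77 pos [ 406.4 -303.7  184.7] xang -178.84 tilt [ 0.0007 -0.0005] F [-1.2  1.3  4.8] w 53.9 g 30.0 q6 -2.26
w22 first colour rows [(225, 195), (235, 195), (285, 195), (300, 195), (315, 195)] cols 212 327
[93, 94, 92, 85, 83, 136, 189, 198, 197, 201, 211, 240, 253, 254, 254, 253, 253, 253, 253, 253] [56, 56, 54, 48, 94, 143, 144, 149, 144, 160, 180, 217, 228, 221, 172, 169, 169, 169, 169, 170]
[124, 129, 129, 123, 114, 146, 202, 205, 213, 214, 209, 235, 252, 253, 253, 254, 254, 254, 254, 254] [79, 75, 75, 67, 91, 139, 151, 149, 139, 152, 182, 219, 232, 226, 175, 176, 174, 174, 177, 175]
```

Request:
step_arm(targets=[[[0, 0, 0.4, 0, 0, 0, 0], [0, 0, 0.8, 0, 0, 0, 0], [0, 0.4, 0.8, 0, 0, -0.59, 0], [0, 0.9, 0.2, 0, 0, 0, 0], [0.2, 1, 0, 0, 0, 0, 0]]])

```text
t: 61.45
ee_pos: [416.1, -187.8, 295.2]
orientation: [0.036, 3.139, -0.001]
ft_force: [0.3, -0.3, -0.1]
width: 53.7
grasp_force: 30.0
```

Request:
step_arm(targets=[[[0.4, 1, 0, 0, 0, 0, 0], [0.6, 1, 0, 0, 0, 0, 0], [0.7, 1, 0, 0, 0, 0, 0], [0.7, 1, 0, 0, 0, 0, 0], [0.6, 1, 0, 0, 0, 0, 0]]])

```text
t: 62.08
ee_pos: [567.2, 63.4, 294.1]
orientation: [0.032, 3.141, -0.0]
ft_force: [0.2, -0.3, -1.0]
width: 53.9
grasp_force: 30.0
```

Request:
step_arm(targets=[[[0.29, 0.76, 0, 0, 0, 0, 0], [0, 0, -0.3, 0, 0, 0, 0], [0, 0, -0.4, 0, 0, 0, 0], [0, 0, 0, 0, 0, 0, 0], [0, 0, 0, 0, 0, 0, 0]]])

```text
t: 62.7
ee_pos: [580.6, 98.4, 258.9]
orientation: [-0.035, -3.14, 0.0]
ft_force: [-0.6, -0.3, -0.5]
width: 54.0
grasp_force: 30.0
```

```bash
python3 - <<'E'
from h import *
pose(); p,K,T=snap('wrist','w23'); front('w23')
H=cv2.cvtColor(p,cv2.COLOR_RGB2HSV).astype(int)
m=(((H[...,0]<8)|(H[...,0]>172))&(H[...,1]>110)&(H[...,2]>50)).astype(np.uint8); m[:150]=0;m[225:]=0
for c in blobs(m,20): print(cv2.boundingRect(c),cv2.contourArea(c))
for u in (225,300): print([int(x) for x in p[160:200,u].max(1)])
E
```

```text
t 62.7 pos [580.6  98.4 258.9] xang 178.71 tilt [-0.001  -0.0002] F [-0.6 -0.3 -0.5] w 54.0 g 30.0 q6 -1.4
w23 first colour rows [(225, 179), (235, 179), (285, 178), (300, 178), (315, 178)] cols 212 327
(254, 178, 67, 8) 403.5
(222, 178, 14, 7) 73.5
[169, 169, 169, 170, 168, 169, 156, 136, 152, 155, 175, 172, 157, 160, 172, 177, 193, 189, 155, 140, 138, 140, 141, 140, 140, 145, 152, 158, 158, 166, 169, 205, 234, 239, 240, 237, 236, 236, 236, 235]
[179, 178, 179, 179, 178, 165, 133, 143, 154, 157, 164, 170, 147, 150, 159, 177, 197, 191, 160, 139, 139, 139, 139, 139, 138, 147, 161, 162, 171, 169, 167, 195, 229, 236, 234, 240, 240, 239, 239, 239]
```

```bash
python3 - <<'E'
from h import *
pose(); p,K,T=load("w23")
print("red",ray([(222,178.5),(321,178)],K,T,53.5).round(1)); 
print("amber",ray([(212,194.5),(327,194.5)],K,T,258.9-184.7+12).round(1))
H=cv2.cvtColor(p,cv2.COLOR_RGB2HSV).astype(int)
for u in (225,300,315): print([(v,int(H[v,u,1])) for v in range(186,198)])
E
```

```text
t 62.75 pos [580.8  98.6 259.3] xang 178.73 tilt [-0. -0.] F [0.2 0.2 0.1] w 54.2 g 30.0 q6 -1.4
red [[539.   76.1  53.5]
 [539.9 127.2  53.5]]
amber [[538.5  75.9  86.2]
 [539.7 125.3  86.2]]
[(186, 37), (187, 37), (188, 37), (189, 37), (190, 38), (191, 40), (192, 29), (193, 37), (194, 88), (195, 174), (196, 175), (197, 175)]
[(186, 36), (187, 36), (188, 37), (189, 35), (190, 37), (191, 38), (192, 32), (193, 36), (194, 86), (195, 174), (196, 173), (197, 176)]
[(186, 36), (187, 36), (188, 39), (189, 39), (190, 36), (191, 37), (192, 33), (193, 23), (194, 48), (195, 174), (196, 174), (197, 171)]
```

Request:
step_arm(targets=[[[0, 0, -0.2, 0, 0, 0, 0], [0, 0, 0, 0, 0, 0, 0], [0, 0, 0, 0, 0, 0, 0], [0, 0, 0, 0, 0, 0, 0], [0, 0, 0, 0, 0, 0, 0]]])

```text
t: 63.38
ee_pos: [580.9, 99.5, 249.3]
orientation: [0.033, 3.141, 0.0]
ft_force: [0.1, -1.0, -0.9]
width: 53.8
grasp_force: 30.0
```

Request:
step_arm(targets=[[[0, 0, -0.13, 0, 0, 0, 0], [0, 0, -0.05, 0, 0, 0, 0], [0, 0, -0.03, 0, 0, 0, 0], [0, 0, 0, 0, 0, 0, 0], [0, 0, 0, 0, 0, 0, 0]]])

```text
t: 64.0
ee_pos: [580.9, 99.4, 238.8]
orientation: [0.033, 3.141, -0.0]
ft_force: [-0.3, 0.1, -0.5]
width: 53.9
grasp_force: 30.0
```

Request:
step_arm(targets=[[[0, 0, -0.02, 0, 0, 0, 0], [0, 0, 0, 0, 0, 0, 0], [0, 0, 0, 0, 0, 0, 0.68], [0, 0, 0, 0, 0, 0, 0.68], [0, 0, 0, 0, 0, 0, 0.68]]])

```text
t: 64.62
ee_pos: [580.8, 99.4, 237.6]
orientation: [-0.033, -3.141, 0.0]
ft_force: [0.4, -0.1, 0.4]
width: 60.1
grasp_force: 0.0
```

Request:
step_arm(targets=[[[0, 0, 0.3, 0, 0, 0, 0.68], [0, 0, 0.6, 0, 0, 0, 0.68], [0, 0, 0.8, 0, 0, 0, 0.68], [0, 0, 0.8, 0, 0, 0, 0.4], [-0.4, -0.4, 0.8, 0, 0, 0, 0.1]]])

```text
t: 65.25
ee_pos: [561.3, 79.9, 405.2]
orientation: [0.031, 3.139, 0.001]
ft_force: [0.6, 0.1, 0.5]
width: 42.6
grasp_force: 0.0
```

Request:
step_arm(targets=[[[-0.4, -0.6, 0.2, 0, 0, 0, 0], [0, 0, 0, 0, 0, 0, 0], [0, 0, 0, 0, 0, 0, 0], [0, 0, 0, 0, 0, 0, 0], [0, 0, 0, 0, 0, 0, 0]]])

```text
t: 65.88
ee_pos: [541.1, 50.0, 412.1]
orientation: [-0.032, -3.14, 0.0]
ft_force: [0.2, 0.1, 0.2]
width: 0.3
grasp_force: 0.0
```

```bash
python3 - <<'E'
from h import *
pose(); p,K,T=snap('wrist','w24')
H=cv2.cvtColor(p,cv2.COLOR_RGB2HSV).astype(int)
m=((H[...,0]>18)&(H[...,0]<33)&(H[...,1]>110)&(H[...,2]>50)).astype(np.uint8)
m=cv2.morphologyEx(m,cv2.MORPH_CLOSE,np.ones((25,25)))
for c in blobs(m,300)[:3]: print("amber",rect3(c,K,T,65.5),cv2.boundingRect(c))
for nm,m in (("teal",(H[...,0]>75)&(H[...,0]<98)&(H[...,1]>90)),("red",((H[...,0]<8)|(H[...,0]>172))&(H[...,1]>110)&(H[...,2]>40))):
    for c in blobs(m,8,(150,50,520,330))[:4]: print(nm,cv2.boundingRect(c),cv2.contourArea(c))
# tray wall tops / lid rim points for later
snap('top','t9'); snap('scene','s9')
E
```

```text
t 65.88 pos [541.1  50.  412.1] xang 178.84 tilt [-0.001 -0.   ] F [0.2 0.1 0.2] w 0.3 g 0.0 q6 -1.48
amber [581.1 100.8  82.8  51.2  -1.1] (295, 185, 56, 83)
amber [745.1  46.5  95.1  17.9  -0.8] (261, 333, 17, 73)
red (274, 251, 31, 79) 1170.5
red (253, 251, 13, 45) 270.0
```

The pile is square: only amber shows from above, at (581,101), with no red or teal sticking out. Next, with the fingers closed, I'll reach over and behind the lid.

Request:
step_arm(targets=[[[0.7, -0.1, 0, 0, 0, 0, 0], [1, -0.1, 0, 0, 0, 0, 0], [1, 0, 0, 0, 0, 0, 0], [1, 0, 0, 0, 0, 0, 0], [0, 0, 0, 0, 0, 0, 0]]])

```text
t: 66.65
ee_pos: [728.0, 39.4, 411.3]
orientation: [0.033, 3.141, 0.0]
ft_force: [-0.6, -0.5, 0.6]
width: 0.1
grasp_force: 0.0
```

Request:
step_arm(targets=[[[0, 0, -0.4, 0, 0, 0, 0], [0, 0, -0.6, 0, 0, 0, 0], [0, 0, -0.6, 0, 0, 0, 0], [0, 0, 0, 0, 0, 0, 0], [0, 0, 0, 0, 0, 0, 0]]])

```text
t: 67.28
ee_pos: [725.4, 39.5, 333.4]
orientation: [0.033, 3.141, -0.0]
ft_force: [0.5, -0.1, 0.4]
width: 0.2
grasp_force: 0.0
```

Request:
step_arm(targets=[[[-0.2, 0, 0, 0, 0, 0, 0], [-0.2, 0, 0, 0, 0, 0, 0], [-0.2, 0, 0, 0, 0, 0, 0], [0, 0, 0, 0, 0, 0, 0], [0, 0, 0, 0, 0, 0, 0]]])

```text
t: 67.9
ee_pos: [695.3, 39.4, 332.3]
orientation: [-0.033, -3.14, 0.0]
ft_force: [-0.1, 0.5, -0.1]
width: 0.3
grasp_force: 0.2
```

Request:
step_arm(targets=[[[-0.2, 0, 0.04, 0, 0, 0, 0], [-0.2, 0, 0.08, 0, 0, 0, 0], [-0.2, 0, 0.08, 0, 0, 0, 0], [0, 0, 0, 0, 0, 0, 0], [0, 0, 0, 0, 0, 0, 0]]])

```text
t: 68.53
ee_pos: [665.4, 39.4, 342.6]
orientation: [-0.033, -3.14, 0.0]
ft_force: [-1.0, -0.4, -0.6]
width: 0.3
grasp_force: 0.0
```

```bash
python3 - <<'E'
from h import *
pose()
for fn in ('t9','t10'):
    p,K,T=snap('top',fn) if fn=='t10' else load(fn)
    H=cv2.cvtColor(p,cv2.COLOR_RGB2HSV).astype(int)
    m=(H[...,0]>100)&(H[...,0]<120)&(H[...,1]>80)
    for c in blobs(m,100,(165,140,275,260))[:3]: print(fn,cv2.boundingRect(c),cv2.contourArea(c))
E
```

```text
t 68.53 pos [665.4  39.4 342.6] xang 178.8 tilt [-0.0012 -0.0001] F [-1.  -0.4 -0.6] w 0.3 g 0.0 q6 -1.51
t9 (206, 173, 58, 10) 435.5
```

```bash
python3 - <<'E'
from h import *
snap('scene','s10'); 
for fn in ('scene0','s9','s10'):
    p,K,T=load(fn); H=cv2.cvtColor(p,cv2.COLOR_RGB2HSV).astype(int)
    m=(H[...,0]>98)&(H[...,0]<122)&(H[...,1]>90)&(H[...,2]<130)
    for c in blobs(m,60,(185,150,290,245))[:3]: print(fn,cv2.boundingRect(c),cv2.contourArea(c),c.reshape(-1,2)[c[:,0,1].argmin()])
p,K,T=load('s10')
# expected position of lid top edge ends for several angles
for th in (1.7,1.5,1.4,1.3,1.2):
    x=645-130*np.cos(th)+28*np.sin(th); z=58+130*np.sin(th)+28*np.cos(th); print(th,proj([[x+2,158,z],[x-2,-77,z]],K,T).round(0).tolist())
E
```

```text
scene0 (203, 165, 68, 42) 1689.0 [215 165]
scene0 (194, 203, 72, 39) 664.5 [206 203]
s9 (185, 165, 86, 42) 1585.0 [212 165]
s9 (194, 200, 72, 42) 685.5 [210 200]
s10 (185, 169, 83, 36) 1270.0 [207 169]
s10 (194, 200, 72, 42) 713.0 [210 200]
1.7 [[212.0, 164.0], [271.0, 176.0]]
1.5 [[209.0, 166.0], [269.0, 177.0]]
1.4 [[208.0, 167.0], [267.0, 179.0]]
1.3 [[206.0, 169.0], [266.0, 181.0]]
1.2 [[204.0, 171.0], [265.0, 183.0]]
```

The scene view shows the lid has come from 1.7 to about 1.35 rad, as planned. I'll follow the arc down.

Request:
step_arm(targets=[[[-0.25, 0, 0, 0, 0, 0, 0], [-0.25, 0, 0, 0, 0, 0, 0], [-0.22, 0, -0.04, 0, 0, 0, 0], [-0.22, 0, -0.1, 0, 0, 0, 0], [-0.22, 0, -0.12, 0, 0, 0, 0]]])

```text
t: 69.25
ee_pos: [606.9, 39.5, 329.7]
orientation: [-0.033, -3.141, -0.0]
ft_force: [0.7, -0.0, 3.1]
width: 0.4
grasp_force: 1.4
```

Request:
step_arm(targets=[[[-0.22, 0, -0.14, 0, 0, 0, 0], [-0.2, 0, -0.2, 0, 0, 0, 0], [-0.18, 0, -0.2, 0, 0, 0, 0], [-0.12, 0, -0.2, 0, 0, 0, 0], [0, 0, 0, 0, 0, 0, 0]]])

```text
t: 69.88
ee_pos: [571.0, 39.4, 291.3]
orientation: [-0.033, -3.139, 0.0]
ft_force: [0.4, -0.2, 0.3]
width: 0.2
grasp_force: 0.0
```

Request:
step_arm(targets=[[[-0.15, 0, -0.15, 0, 0, 0, 0], [-0.15, 0, -0.12, 0, 0, 0, 0], [-0.1, 0, -0.08, 0, 0, 0, 0], [0, 0, -0.06, 0, 0, 0, 0], [0, 0, 0, 0, 0, 0, 0]]])

```text
t: 70.5
ee_pos: [551.8, 39.4, 272.0]
orientation: [-0.033, -3.141, 0.0]
ft_force: [-1.1, 0.6, 1.0]
width: 0.4
grasp_force: 0.0
```

Request:
step_arm(targets=[[[0, 0, -0.04, 0, 0, 0, 0], [0, 0, 0, 0, 0, 0, 0], [0, 0, 0, 0, 0, 0, 0], [0, 0, 0, 0, 0, 0, 0], [0, 0, 0, 0, 0, 0, 0]]])

```text
t: 71.12
ee_pos: [551.8, 39.4, 270.2]
orientation: [0.033, 3.141, -0.0]
ft_force: [0.7, -0.4, -0.2]
width: 0.3
grasp_force: 0.0
```

Request:
step_arm(targets=[[[0, 0, -0.03, 0, 0, 0, 0], [0, 0, -0.02, 0, 0, 0, 0], [0, 0, 0, 0, 0, 0, 0], [0, 0, 0, 0, 0, 0, 0], [0, 0, 0, 0, 0, 0, 0]]])

```text
t: 71.75
ee_pos: [551.7, 39.4, 268.3]
orientation: [-0.033, -3.141, -0.0]
ft_force: [-3.3, -0.5, 8.2]
width: 0.5
grasp_force: 4.2
```

Request:
step_arm(targets=[[[0, 0, -0.02, 0, 0, 0, 0], [0, 0, 0, 0, 0, 0, 0], [0, 0, 0, 0, 0, 0, 0], [0, 0, 0, 0, 0, 0, 0], [0, 0, 0, 0, 0, 0, 0]]])

```text
t: 72.38
ee_pos: [551.7, 39.5, 268.2]
orientation: [0.033, 3.141, -0.0]
ft_force: [-7.1, 0.6, 18.4]
width: 0.4
grasp_force: 9.0
```

The lid is down on the rim: contact is stiff at 268.2, which matches the 86 mm shut height. Now I'll retreat and verify.

Request:
step_arm(targets=[[[0, 0, 0.2, 0, 0, 0, 0], [0, 0, 0.8, 0, 0, 0, 0], [0, 0, 0.9, 0, 0, 0, 0], [-0.5, -0.5, 0.6, 0, 0, 0, 0], [-0.8, -0.8, 0, 0, 0, 0, 0]]])

```text
t: 73.0
ee_pos: [487.6, -25.7, 394.3]
orientation: [0.03, 3.135, -0.001]
ft_force: [-0.0, -1.6, -0.6]
width: 0.7
grasp_force: 0.0
```

Request:
step_arm(targets=[[[-0.8, -0.9, 0, 0, 0, 0, 0], [0, -1, 0, 0, 0, 0, 0], [0, -0.8, 0, 0, 0, 0, 0], [0, 0, 0, 0, 0, 0, 0], [0, 0, 0, 0, 0, 0, 0]]])

```text
t: 73.62
ee_pos: [446.7, -160.3, 391.6]
orientation: [-0.034, -3.141, -0.001]
ft_force: [0.5, -0.5, 0.4]
width: 0.4
grasp_force: 0.0
```

```bash
python3 - <<'E'
from h import *
pose()
p,K,T=snap('scene','s11'); H=cv2.cvtColor(p,cv2.COLOR_RGB2HSV).astype(int)
m=(H[...,0]>98)&(H[...,0]<122)&(H[...,1]>90)&(H[...,2]<140)
for c in blobs(m,60,(150,150,300,260))[:3]: print('scene',cv2.boundingRect(c),cv2.contourArea(c))
E=np.array([[515,161,0],[645,161,0],[513,-75,0],[643,-75,0]],float)
for th in (0,.05,.1):
    P=[[645-130*np.cos(th)+28*np.sin(th),y,58+130*np.sin(th)+28*np.cos(th)] for y in (161,-75)]+[[673-28+28*np.sin(th),y,58+28*np.cos(th)] for y in (161,-75)]
    print(th,proj(P,K,T).round(1).tolist())
q,K,T=snap('top','t11'); H=cv2.cvtColor(q,cv2.COLOR_RGB2HSV).astype(int)
m=(H[...,0]>98)&(H[...,0]<122)&(H[...,1]>80)
for c in blobs(m,60,(165,140,285,265))[:3]: print('top',cv2.boundingRect(c),cv2.contourArea(c),rect3(c,K,T,86))
# differences from the start: bystanders
d=np.abs(q.astype(int)-load('top0')[0].astype(int)).max(2)>60
for c in blobs(d,25)[:12]: print('diff',cv2.boundingRect(c))
E
```

```text
t 73.62 pos [ 446.7 -160.3  391.6] xang 178.76 tilt [-0.0003  0.0004] F [ 0.5 -0.5  0.4] w 0.4 g 0.0 q6 -1.92
scene (181, 189, 85, 53) 2510.5
0 [[192.0, 210.4], [253.4, 223.6], [208.0, 192.4], [266.7, 204.2]]
0.05 [[192.0, 208.7], [253.5, 221.8], [208.1, 192.2], [266.8, 204.0]]
0.1 [[192.1, 206.9], [253.7, 220.0], [208.3, 192.1], [266.9, 203.8]]
top (177, 202, 85, 48) 964.0 [582.3  48.7 224.6 128.2  89.2]
diff (208, 228, 152, 192)
diff (170, 173, 96, 76)
diff (483, 383, 77, 37)
diff (181, 389, 46, 31)
diff (190, 271, 9, 27)
diff (151, 272, 10, 27)
diff (226, 269, 9, 27)
diff (205, 415, 34, 5)
diff (257, 173, 9, 18)
diff (545, 378, 15, 13)
```

```bash
python3 -c "
from h import *
print(ctrl.close_job())"
```

```text
the job is handed in; nothing more can be done
None
```

I handed the job in at about 74 s: all three coin rolls lie flat in the well, the tray is back on its brackets, the three card packs are piled in the plain bay, and the lid is shut. In the last camera check nothing else on the counter had moved; no verdict came back when I handed it in.

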